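# Clamp a sensor housing in the top-drive inspection vice with its removable crank

## Task

Get the loose aluminium housing clamped ready for the microscope: take the crank from the tray, fit it fully home on the vice's square drive shaft without forcing it, and wind it clockwise until the jaws hold the housing snugly, stopping as soon as the crank goes firm, because over-tightening distorts the thin-walled part. Then lift the crank off, as it would foul the microscope, and stand it upright on its hub in the tray, leaving the housing clamped and the other things on the bench where they are.

Things in the scene. Friction and masses are not known exactly. Their poses are not given: they have to be found in the camera images.
- crank_hub (a point): Removable crank, 0.28 kg: a dark steel hub block, 30 x 30 mm and 44 mm tall, with a 15.5 mm square socket, 25 mm deep, in its underside; 16 mm wide arm, 22 to 32 mm above the underside; upright black grip at its end. This point: the hub's centre, 22 mm above the underside. x: along the arm, z: up. The hub's flats lie along x and y. It starts standing on its hub in the tray.
- crank_grip (a point): Centre of the crank's black plastic grip, 20 mm in diameter, 52 mm tall (from 34 to 86 mm above the hub's underside), revolving freely on its own pin. 65 mm from the hub's axis along its x; this point is 62 mm above the hub's underside. Running the jaw in takes 1 to 2.5 N sideways here; once both jaws bear on the housing it climbs steeply, within 0.3 rad: 5 to 7 N is snug, over 10 N distorts the housing.
- drive: The vice's steel drive shaft: 14 mm square, upright, standing 22 mm above a round collar, its top 3 mm tapered. Origin: on the axis at the collar's top, 78 mm above the bench; the hub's underside rests there when the crank is home. x and y: along the square's sides. Turned clockwise seen from above it drives the moving jaw 20 mm a turn towards the fixed one; how far open the jaws start varies (half a turn to a whole turn). It stays where it is left.
- vice: Grey inspection vice bolted to the bench, 250 x 90 mm, long axis x. Origin: centre of its underside. At -x the drive head (66 x 72 mm, top 75 mm high, shaft at x = -95 mm), at +x the fixed jaw, its face at x = +50 mm; between them the bed, 35 mm high. Jaw tops 68 mm high.
- housing: Thin-walled aluminium sensor housing, 48 mm (its x, across the jaws) x 44 mm x 38 mm tall, 0.12 kg, standing loose on the vice bed between the jaws. Origin: centre of its underside.
- tray: Shallow cream tray with grey mat, fixed, 160 (x) x 190 (y) mm, rim 14 mm high and 4 mm thick, inner floor 5 mm above the bench. Origin: centre of its underside.
- ring_gauge: Steel ring gauge, 56 mm in diameter, 20 mm tall. Origin: centre of its underside. To be left alone.
- blower: Black rubber dust blower, 50 mm in diameter, 90 mm tall, standing. Origin: centre of its underside. To be left alone.
- pin_box: Small cream box with amber lid, 67 x 52 x 32 mm. Origin: centre of its underside. To be left alone.
Mind the look-alikes: they are no part of the job. Several things look just like the tray: the one meant starts farthest to the robot's left.

How it is judged:
By the outcome, as a careful person would: the job done as asked, in the order asked, and still so for the second after the job is handed in, with the robot touching nothing.
It also fails if it takes over 72 s, if anything falls off the work surface, if the arm or the gripper's body presses on something with over 40 N, if the wrist force passes 120 N, or if a joint passes its speed limit or range.

## Robot

A 6-joint arm with a two-finger parallel gripper is mounted at the origin on the work surface. World frame = base frame: x ahead of the robot, y to its left, z up, the work surface at z = 0. Lengths are in mm, angles in rad, forces in N, time in s.
With the tool pointing down it reaches from about 200 to 875 mm from the base axis. Payload 3.4 kg.
Tool frame: the origin (TCP) lies between the finger pads; the fingertips stand 22 mm ahead of it and the grasp point (between the pads) lies 3 mm ahead of it; z points along the fingers, y is the direction in which the jaws open and shut (so a half turn about z gives the same grasp; the last joint's range is limited). The gripper opens to 94 mm and grips with 3 to 60 N. Pads are 16 mm wide; open, the fingers measure 119 mm over their backs; the gripper's body (75 mm by 177 mm) begins 78 mm behind the grasp point.
Start: joints at [0.991, 0.276, 1.505, -0, 1.361, -0.121], TCP at [254.673, 515.563, 227.493] pointing down, gripper open.
Joint ranges: [-2.89, 2.89], [-0.75, 2.08], [0.22, 2.7], [-1.18, 4.32], [0.11, 2.71], [-2.7, 2.7]. Speed limits (rad/s): [2.57, 2.57, 3.14, 3.14, 3.14, 3.14].

## Interface

Orientations are given as a unit quaternion [w, x, y, z].
In Python, from station import get_obs, snapshot, hand_in, find_in, spot_point gives the robot as it stands.
- The arm moves only by the tool jog_arm, never from a script. Its argument "commands" is a list that holds one entry, the list of rows, each a list of 4 numbers: the shift along the tool's x, y, z in m, then the turn about the tool's z in rad. In form: [[[x, y, z, spin], ...]]. A call has 1 to 5 rows; each row is the pose to reach, as a shift and turn from the pose commanded when the call began, along the tool's axes at that moment; what a row does not reach only later rows make up. A row lasts 1/8 s, in which the tool goes at most 62.5 mm and 10.7 degrees, less where a joint would pass 70% of its speed; a pose out of reach is approached as far as the arm can. A call with a gripper value outside its range is refused whole. "hand" is the finger opening in m, from 0 to 0.094, set as the call begins (left out, the last holds). The fingers move at their own pace and stop on an object; "grip_force" is the grip in N (left out, the last holds). Time passes only in rows, so rows that repeat a pose let the fingers close. It gives the time, the measured TCP pose, the force and the opening at its end, in the units of the state.
- get_obs(): the state, without advancing time (a new reading comes with each control period).
- snapshot(name): name is "scene" or "top" or "wrist"; returns a dict with "frame" (420x560x3 uint8, blue, green, red), "fx", "fy", "cx", "cy" (pixels), "k1" (the pictures are not rectified: a ray, as slopes to the right and down, at radius r is drawn at 1 + k1 r^2 times it, then the intrinsics apply), "origin" and "orientation" of the camera in the world; the wrist camera has in their place "tool_from_camera" (4x4, takes a point from camera to tool coordinates, whose origin is the TCP and whose axes are the flange's). Camera axes: x right, y down, z forward; pixel columns grow to the right and rows downward; lengths in mm; the calibration is good to about 2 mm. A picture is of the moment at which its call begins: read the wrist's pose just before it. There is no depth.
- hand_in(): hands the job in, once; it reports no verdict.
Trained networks look in a picture, given as the dict that the camera call returned (one of the last four; its "shot" number tells which), for a name from the list of things; names that differ only in an ending like _2 or _b are one class to them, and where a whole thing is asked for, a point or a joint stands for the part that bears it (a point fixed in the world has none). Each returns a list of dicts, best first, with "p" (0 to 1); they miss things now and then, are a little off and sometimes report something else, mostly with a low value. They report only what shows in the picture. A call takes as long as a camera call. They do not tell look-alikes from the thing itself.
- find_in(picture, label): "box" ([left, top, width, height] in pixels, round what is visible of it).
- spot_point(picture, label): "position" ([column, row] in pixels: a listed point, or the origin of a listed thing).
The state is a dict: "time_s": time; "qpos": joint angles; "qvel": joint speeds; "joint_efforts": joint torques, N m; "tcp_pos": TCP position; "ee_rot": TCP orientation; "ft_force": force on the tool from outside, world axes, zero at the start; "torque": the same for the moment, N m; "grip_width": finger opening in mm.
Only numpy, scipy, OpenCV 4.12 (cv2) and the standard library are available. Lean on these libraries where they do the work, as an engineer would, in place of code of your own. Each camera call takes 0.05 s, during which the arm holds its last target.

## Working session

There is one attempt and no reset: what is moved stays moved. The work goes in short steps, Python scripts to look and compute and a tool call to move; the robot and the scene stay as the last step left them, time stands still between calls to the robot, and variables do not carry over. Pictures are saved under pics/ and viewed, and the job is handed in when it is done.

Besides the shell and the picture viewer there is one more tool, called by a JSON object that holds its "method" and its "body". jog_arm: Moves the arm, as the interface text tells. Its arguments: {"type":"object","properties":{"commands":{"type":"array"},"hand":{"type":"number"},"grip_force":{"type":"number"}},"required":["commands"]}

```bash
ls; mkdir -p pics; cat > h.py <<'E'
import numpy as np, cv2, json
from scipy.spatial.transform import Rotation as R
from station import *
def q2R(q): return R.from_quat([q[1],q[2],q[3],q[0]]).as_matrix()
def campose(s,obs=None):
    if 'origin' in s: return np.array(s['origin'],float), q2R(s['orientation'])
    T=np.array(s['tool_from_camera']); Rt=q2R(obs['ee_rot']); return Rt@T[:3,3]+np.array(obs['tcp_pos']), Rt@T[:3,:3]
def ray(s,px,obs=None):
    o,Rc=campose(s,obs)
    d=np.array([(px[0]-s['cx'])/s['fx'],(px[1]-s['cy'])/s['fy']]); u=d.copy()
    for _ in range(30): u=d/(1+s['k1']*(u@u))
    return o,Rc@np.array([u[0],u[1],1.0])
def onz(s,px,z,obs=None):
    o,d=ray(s,px,obs); return o+d*(z-o[2])/d[2]
def proj(s,P,obs=None):
    o,Rc=campose(s,obs); c=Rc.T@(np.array(P,float)-o); u=c[:2]/c[2]; u=u*(1+s['k1']*(u@u))
    return np.array([s['fx']*u[0]+s['cx'],s['fy']*u[1]+s['cy']])
E
cat > a.py <<'E'
from h import *
o=get_obs(); print(o)
for n in ['scene','top','wrist']:
    s=snapshot(n); cv2.imwrite(f'pics/{n}0.png',s['frame']); print(n,{k:v for k,v in s.items() if k!='frame'})
    for l in ['crank_hub','crank_grip','drive','vice','housing','tray','ring_gauge','blower','pin_box']:
        print(l,[(np.round(d['position']),round(d['p'],2)) for d in spot_point(s,l)][:4],[(np.round(d['box']),round(d['p'],2)) for d in find_in(s,l)][:4] if l in('tray','vice','crank_hub') else '')
E
python3 a.py
```

```text
pics
{'time_s': 0.0, 'qpos': array([ 9.91007341e-01,  2.76581995e-01,  1.50607027e+00, -6.26941113e-06,
        1.36070513e+00, -1.20976827e-01]), 'qvel': array([ 0.00086367, -0.00013557,  0.0002137 ,  0.00047261, -0.00039673,
        0.00058814]), 'joint_efforts': array([ 2.55756313e-03, -4.04572141e+01, -2.37238634e+01,  7.04320986e-02,
        3.43005080e-02, -1.66702480e-04]), 'tcp_pos': array([254.37319219, 515.10843624, 226.63717539]), 'ee_rot': array([-3.00002312e-04,  2.27398475e-01,  9.73801394e-01, -8.29813766e-04]), 'ft_force': array([-0.25982725, -0.23262278, -0.19286409]), 'torque': array([-0.00899019,  0.01380683, -0.01058767]), 'grip_width': 94.05969160564449}
scene {'fx': 450.296548423603, 'fy': 450.296548423603, 'cx': 285.30531408644134, 'cy': 210.75830341743267, 'k1': -0.0685805397226388, 'origin': array([1150.86235649,   49.37647779, 1026.43786653]), 'orientation': array([-0.20434047,  0.61097994,  0.72973498, -0.22898766]), 'shot': 1}
crank_hub [(array([184., 207.]), 0.79)] [(array([174., 180.,  33.,  33.]), 0.74)]
crank_grip [(array([198., 187.]), 0.68)] 
drive [
[... 1274 characters left out ...]
26.]), 0.56)] 
pin_box [(array([160., 231.]), 0.71)] 
wrist {'fx': 290.7026082340383, 'fy': 290.7026082340383, 'cx': 278.5891492598738, 'cy': 205.2135980796065, 'k1': 0.018398652258940263, 'tool_from_camera': array([[ 4.83082856e-04, -9.70706940e-01, -2.40266111e-01,
         6.96773022e+01],
       [ 9.99999836e-01,  5.42918270e-04, -1.82846241e-04,
         7.89876224e-01],
       [ 3.07934976e-04, -2.40265983e-01,  9.70707043e-01,
        -1.57702437e+02],
       [ 0.00000000e+00,  0.00000000e+00,  0.00000000e+00,
         1.00000000e+00]]), 'shot': 3}
crank_hub [] []
crank_grip [] 
drive [] 
vice [] []
housing [] 
tray [] []
ring_gauge [] 
blower [] 
pin_box [(array([221., 325.]), 0.88)]
```

View pics/scene0.png

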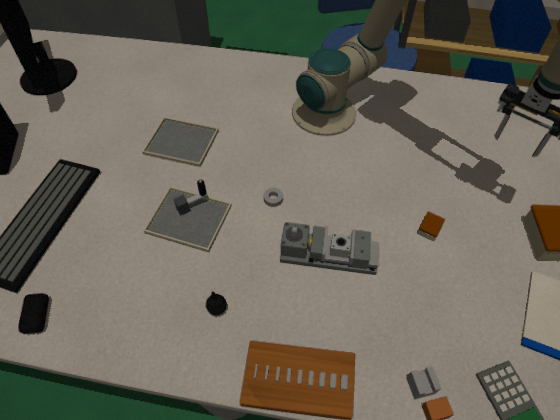

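View pics/top0.png

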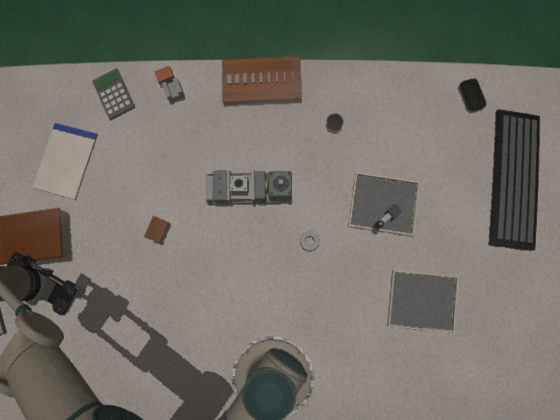

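View pics/wrist0.png

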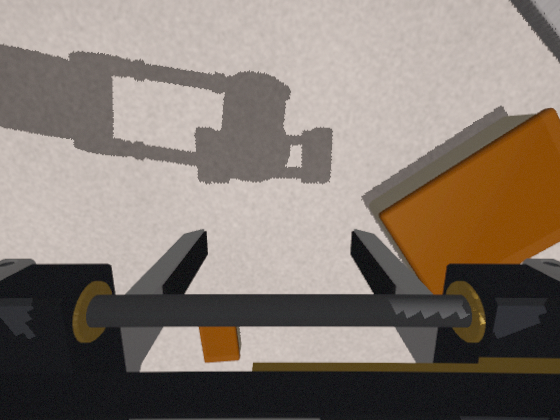

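The scene and top views show two identical cream/grey trays. Tray A is at top (383,204), scene (189,219), with the crank on it. Tray B is at top (423,302), scene (182,140), and is empty. I'll work out their world y next, and take enlarged crops.

```bash
cat > b.py <<'E'
from h import *
s=snapshot('scene'); t=snapshot('top')
def p(s,l): return [(np.round(d['position'],1),round(d['p'],2)) for d in spot_point(s,l)][:3]
for l,z in [('crank_hub',27),('crank_grip',67),('drive',78),('vice',0),('housing',35),('tray',0),('ring_gauge',0),('blower',0),('pin_box',0)]:
    for n,c in (('scene',s),('top',t)):
        print(l,n,[(a,q,np.round(onz(c,a,z)[:2],1)) for a,q in p(c,l)])
cv2.imwrite('pics/c1.png',cv2.resize(t['frame'][160:340,340:470],None,fx=4,fy=3.3,interpolation=cv2.INTER_CUBIC))
cv2.imwrite('pics/c2.png',cv2.resize(s['frame'][180:285,130:390],None,fx=3,fy=3,interpolation=cv2.INTER_CUBIC))
cv2.imwrite('pics/c3.png',cv2.resize(t['frame'][150:240,195:305],None,fx=6,fy=6,interpolation=cv2.INTER_CUBIC))
E
python3 b.py
```

```text
crank_hub scene [(array([182.3, 204.4]), 0.62, array([ 469.8, -337.8]))]
crank_hub top [(array([389.5, 208.3]), 0.8, array([ 482.9, -327.1]))]
crank_grip scene [(array([201. , 185.5]), 0.54, array([ 425.9, -291.4])), (array([183.8, 205.9]), 0.42, array([ 501. , -316.9]))]
crank_grip top [(array([380. , 224.8]), 0.56, array([ 430.5, -291.3]))]
drive scene [(array([297.8, 236. ]), 0.44, array([546.2,  -5.5]))]
drive top []
vice scene [(array([331.3, 253.2]), 0.78, array([533.6,  85.3]))]
vice top [(array([248.8, 190.6]), 0.94, array([534.6,  80.8]))]
housing scene [(array([337.6, 252.1]), 0.93, array([548.5,  99.6]))]
housing top [(array([240.8, 183.3]), 0.66, array([549.2, 100.9])), (array([279.7, 181. ]), 0.21, array([557.1, -11.1]))]
tray scene [(array([180.8, 140.9]), 0.68, array([ 212.1, -428.7])), (array([185.9, 218.2]), 0.59, array([ 495.3, -324.1])), (array([201.7, 186.4]), 0.2, array([ 378.2, -312.2]))]
tray top [(array([421.9, 302.3]), 0.97, array([ 216.3, -422.7])), (array([381.2, 205.2]), 0.83, array([ 495.9, -308.5]))]
ring_gauge scene [(array([272.5, 198.1]), 0.8, array([ 382.5, -101.2]))]
ring_gauge top [(array([311.6, 240.4]), 0.74, array([ 390.3, -105.2]))]
blower scene [(array([217.5, 305.9]), 0.62, array([ 732. , -171.6]))]
blower top [(array([329. , 125.3]), 0.54, array([ 738.2, -155.9]))]
pin_box scene [(array([430.4, 229.6]), 0.68, array([409.6, 348. ]))]
pin_box top [(array([158.8, 232. ]), 0.75, array([407.5, 344.5])), (array([378.7, 223.5]), 0.24, array([ 441.9, -300.3]))]
```

View pics/c1.png

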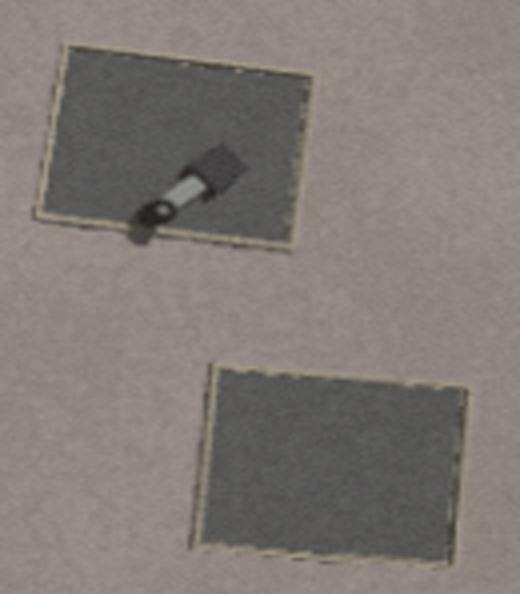

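View pics/c2.png

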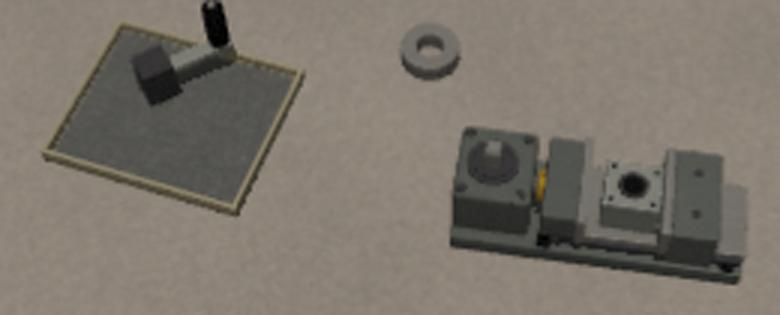

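View pics/c3.png

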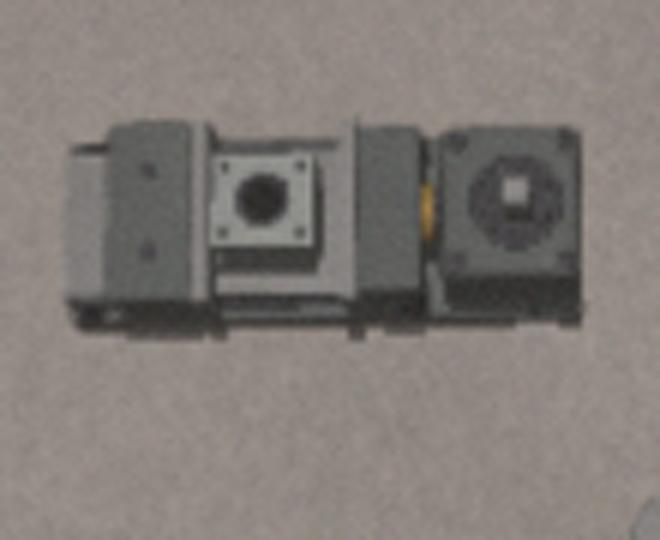

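Tray A is at world (496,−315) and tray B at (214,−426). The robot's left is +y, so A is the one meant: it is farthest left and it holds the crank. In the crop the hub is at about top (394,209) and the grip at about (380,223). The drive's light square is at top (281,182). Next I'll look at the drive close up with the wrist camera on the way over.

```bash
cat >> h.py <<'E'
def go(x,y,z,phi):
    o=get_obs(); Rt=q2R(o['ee_rot']); p=np.array(o['tcp_pos'])
    d=Rt.T@(np.array([x,y,z])-p); ph=np.degrees(np.arctan2(Rt[1,0],Rt[0,0]))
    sp=-((phi-ph+180)%360-180)
    print('t',round(o['time_s'],3),'p',p.round(1),'phi',ph.round(2),'q6deg',np.degrees(o['qpos'][5]).round(1),'| shift m',(d/1000).round(4),'spin',np.radians(sp).round(3),'rows~',max(np.linalg.norm(d)/62.5,abs(sp)/10.7).round(1),'F',o['ft_force'].round(1),'T',o['torque'].round(2),'w',round(o['grip_width'],1))
E
python3 -c "
from h import *
go(551,-8,250,145)"
```

```text
t 2.95 p [254.7 515.6 227.5] phi 153.71 q6deg -6.9 | shift m [-0.4976 -0.3382 -0.0225] spin 0.152 rows~ 9.6 F [-0.7  1.2  0.1] T [0.04 0.   0.02] w 93.8
```

{"method": "jog_arm", "body": {"commands": [[[-0.05, -0.034, -0.023, 0.03], [-0.1, -0.068, -0.023, 0.06], [-0.15, -0.102, -0.023, 0.09], [-0.2, -0.136, -0.023, 0.12], [-0.25, -0.17, -0.023, 0.15]]]}}

```text
time_s: 3.58
tcp_pos: [404.3, 250.8, 250.8]
ee_rot: [0.0, 0.3, 0.954, 0.0]
ft_force: [0.6, -0.2, 0.3]
grip_width: 94.1
```

```bash
python3 -c "
from h import *
go(551,-8,250,145)"
```

```text
t 3.575 p [404.3 250.8 250.8] phi 145.08 q6deg -31.7 | shift m [-0.2684 -0.1282  0.0008] spin 0.001 rows~ 4.8 F [ 0.6 -0.2  0.3] T [-0.   -0.03  0.03] w 94.1
```

{"method": "jog_arm", "body": {"commands": [[[-0.055, -0.0256, 0, 0], [-0.11, -0.051, 0.01, 0], [-0.163, -0.077, 0.02, 0], [-0.215, -0.102, 0.03, 0], [-0.2684, -0.128, 0.04, 0]]]}}

```text
time_s: 4.2
tcp_pos: [551.3, -7.8, 210.4]
ee_rot: [0.0, 0.3, 0.954, 0.0]
ft_force: [0.6, 0.2, -0.6]
grip_width: 93.6
```

```bash
cat > c.py <<'E'
from h import *
import pickle
o=get_obs(); s=snapshot('wrist'); pickle.dump((o,s),open('w1.pkl','wb')); cv2.imwrite('pics/w1.png',s['frame'])
print(o['tcp_pos'],o['qvel'].round(3))
for l,z in (('drive',78),):
    print(l,[(d['position'].round(1) if hasattr(d['position'],'round') else d['position'],round(d['p'],2),onz(s,d['position'],z,o).round(1)) for d in spot_point(s,l)])
E
python3 c.py
```

```text
[551.33752716  -7.80527174 210.35865343] [-0.731  0.382 -0.316  0.001 -0.075 -0.727]
drive [([266.1, 202.5], 0.88, array([543.8, -17.2,  78. ]))]
```

View pics/w1.png

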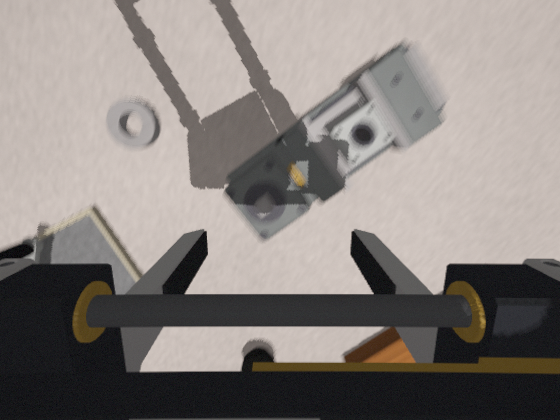

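The picture is blurred because the arm was still moving. The drive is at about (266,203), in the gripper's shadow. Retaking it now that the arm is settled.

```bash
cat > c.py <<'E'
from h import *
import pickle,sys
n=sys.argv[1]; labels=sys.argv[2:]
o=get_obs(); s=snapshot('wrist'); pickle.dump((o,s),open(n+'.pkl','wb')); cv2.imwrite(f'pics/{n}.png',s['frame'])
print(o['time_s'],o['tcp_pos'].round(1),abs(o['qvel']).max().round(3))
Z={'drive':78,'crank_hub':27,'crank_grip':67,'housing':35,'tray':0,'vice':0}
for l in labels:
    l,z=l.split(':') if ':' in l else (l,Z[l])
    print(l,[(np.round(d['position'],1),round(d['p'],2),onz(s,d['position'],float(z),o).round(1)) for d in spot_point(s,l)])
E
python3 c.py w2 drive; python3 - <<'E'
from h import *
import pickle
o,s=pickle.load(open('w2.pkl','rb'))
c=s['frame'][150:250,210:350].astype(float)
c=np.clip(c*2.0,0,255).astype(np.uint8)
cv2.imwrite('pics/w2c.png',cv2.resize(c,None,fx=5.5,fy=5.5,interpolation=cv2.INTER_CUBIC))
E
```

```text
4.3 [552.8 -11.2 209. ] 0.068
drive []
```

View pics/w2c.png

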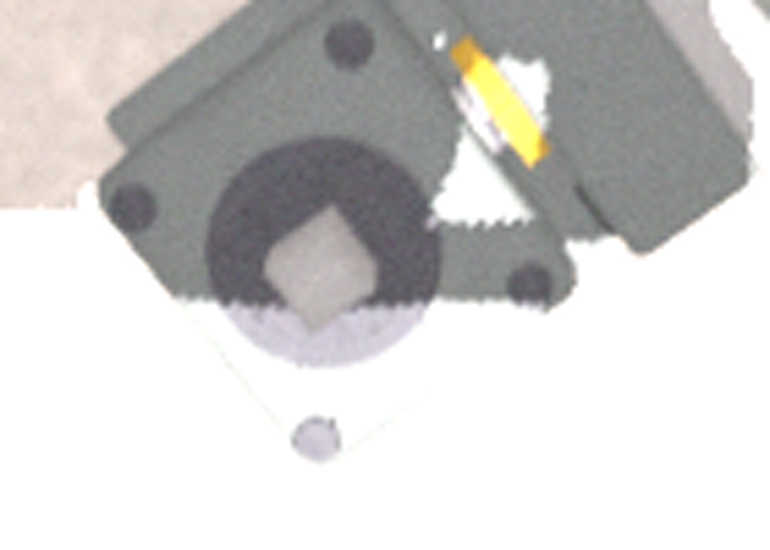

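The square shaft is in a crop at (320,265), with its corners up/right/down/left in the picture. The collar is centred at crop (323,250), and the head's four screws are visible. Next I'll compute the world positions and yaw.

```bash
python3 - <<'E'
from h import *
import pickle
o,s=pickle.load(open('w2.pkl','rb'))
f=lambda p,z: onz(s,(210+p[0]/5.5-.4,150+p[1]/5.5-.4),z,o)[:2]
sc=[f(p,75) for p in ((350,45),(132,207),(317,440),(532,285))]
print('screws',np.round(sc,1),'mean',np.mean(sc,0).round(1))
for a,b in ((0,1),(3,2),(1,2),(0,3)):
    d=sc[b]-sc[a]; print(np.degrees(np.arctan2(d[1],d[0])).round(1),np.linalg.norm(d).round(1))
print('collar',f((323,250),78),'shaft top',f((320,262),99))
q=[f(p,97) for p in ((330,203),(377,265),(315,333),(263,265))]
print(np.round(q,1))
for i in range(4):
    d=q[(i+1)%4]-q[i]; print(np.degrees(np.arctan2(d[1],d[0])).round(1),np.linalg.norm(d).round(1))
# overlay model
im=cv2.resize(np.clip(s['frame'][150:250,210:350].astype(float)*2,0,255).astype(np.uint8),None,fx=5.5,fy=5.5,interpolation=cv2.INTER_CUBIC)
E
```

```text
screws [[512.5  11.2]
 [513.4 -39. ]
 [570.  -37.5]
 [568.4  13.3]] mean [541.1 -13. ]
-88.9 50.2
-88.1 50.8
1.5 56.6
2.1 55.9
collar [539.92879918 -14.32845754] shaft top [538.15969244 -12.74627839]
[[531.1  -5.6]
 [544.6  -5.3]
 [548.3 -21.2]
 [533.2 -21.4]]
1.3 13.5
-76.8 16.3
-179.1 15.0
97.8 15.9
```

```bash
cat > fit.py <<'E'
from h import *
import pickle,sys
from scipy.optimize import differential_evolution
def fitdrive(o,s,x0=(540,-13.5),thr=None,show=None,top=11):
    c=proj(s,[*x0,95],o); k=6; h=26
    u0,v0=int(c[0])-h,int(c[1])-h
    g=cv2.cvtColor(s['frame'],cv2.COLOR_BGR2GRAY)[v0:v0+2*h,u0:u0+2*h]
    G=cv2.resize(g,None,fx=k,fy=k,interpolation=cv2.INTER_CUBIC).astype(float)
    def hull(p):
        x,y,th=p; c_,s_=np.cos(np.radians(th)),np.sin(np.radians(th)); P=[]
        for z,a in ((78,7),(97,7),(100,top/2)):
            for i,j in ((1,1),(1,-1),(-1,1),(-1,-1)):
                P.append(proj(s,[x+a*(i*c_-j*s_),y+a*(i*s_+j*c_),z],o))
        P=(np.array(P)-[u0,v0]+.5)*k-.5
        return cv2.convexHull(P.astype(np.float32))
    def cost(p):
        H=hull(p); m=np.zeros(G.shape,np.uint8); cv2.fillConvexPoly(m,np.round(H*16).astype(int),1,shift=4)
        d=cv2.dilate(m,np.ones((2*k+1,2*k+1)))-m; e=cv2.erode(m,np.ones((k+1,k+1)))
        ring=m-e
        return -(np.log(G[ring>0]+1).mean()-np.log(G[d>0]+1).mean())
    r=differential_evolution(cost,[(x0[0]-8,x0[0]+8),(x0[1]-8,x0[1]+8),(-45,45)],seed=1,maxiter=60,popsize=12,polish=False)
    if show:
        im=cv2.cvtColor(np.clip(G*2,0,255).astype(np.uint8),cv2.COLOR_GRAY2BGR)
        cv2.polylines(im,[np.round(hull(r.x)).astype(int)],True,(0,0,255),1); cv2.imwrite(show,im)
    return r.x,r.fun
if __name__=='__main__':
    o,s=pickle.load(open(sys.argv[1]+'.pkl','rb'))
    print(fitdrive(o,s,show=f'pics/{sys.argv[1]}f.png'))
E
python3 fit.py w2
```

```text
(array([540.78199454, -14.85138215,   0.85384393]), np.float64(-0.194994953122948))
```

View pics/w2f.png

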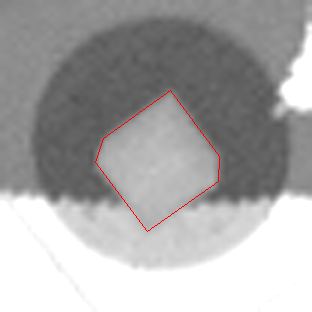

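The model outline lies on the shaft: drive at about (540.8,−14.9), square yaw 0.9° mod 90. Now over to the crank.

```bash
python3 -c "
from h import *
go(476,-328,210,139.5)"
```

```text
t 4.4 p [550.5  -6.9 209.9] phi 144.98 q6deg -63.0 | shift m [-1.233e-01 -3.057e-01 -3.000e-04] spin 0.096 rows~ 5.3 F [-1.2  0.2  0.1] T [ 0.05  0.   -0.05] w 93.7
```

{"method": "jog_arm", "body": {"commands": [[[-0.024, -0.06, 0, 0.02], [-0.049, -0.121, 0, 0.04], [-0.073, -0.182, 0, 0.06], [-0.098, -0.243, 0, 0.08], [-0.118, -0.293, 0, 0.096]]]}}

```text
time_s: 5.03
tcp_pos: [480.4, -310.4, 211.3]
ee_rot: [0.001, 0.344, 0.939, 0.0]
ft_force: [1.2, -0.2, 1.0]
grip_width: 94.3
```

{"method": "jog_arm", "body": {"commands": [[[-0.005, -0.013, 0, 0], [-0.005, -0.013, 0, 0], [-0.005, -0.013, 0, 0]]]}}

```text
time_s: 5.4
tcp_pos: [476.4, -321.4, 210.7]
ee_rot: [-0.0, 0.344, 0.939, 0.001]
ft_force: [0.8, -0.9, 0.4]
grip_width: 93.9
```

```bash
python3 c.py w3 crank_hub crank_grip tray
```

```text
5.4 [ 476.4 -321.4  210.7] 0.007
crank_hub [(array([265.4, 202.2]), 0.8, array([ 474.9, -339.9,   27. ]))]
crank_grip [(array([271.4, 147. ]), 0.54, array([ 429.2, -290. ,   67. ]))]
tray [(array([69., 78.]), 0.78, array([ 219.1, -422.2,    0. ])), (array([293.8, 196. ]), 0.75, array([ 496.5, -311.5,    0. ]))]
```

View pics/w3.png

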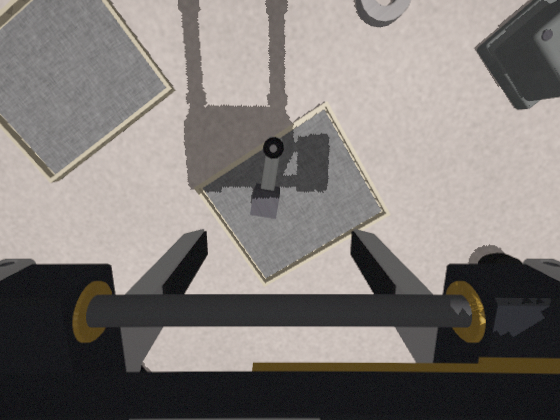

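The hub is at about (265,203) and the grip top at (273,148), all on tray A. Next: enlarge and measure.

```bash
python3 - <<'E'
from h import *
import pickle
o,s=pickle.load(open('w3.pkl','rb'))
c=np.clip(s['frame'][130:230,220:320].astype(float)*2.2,0,255).astype(np.uint8)
cv2.imwrite('pics/w3c.png',cv2.resize(c,None,fx=6,fy=6,interpolation=cv2.INTER_CUBIC))
E
```

```text
(no output)
```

View pics/w3c.png

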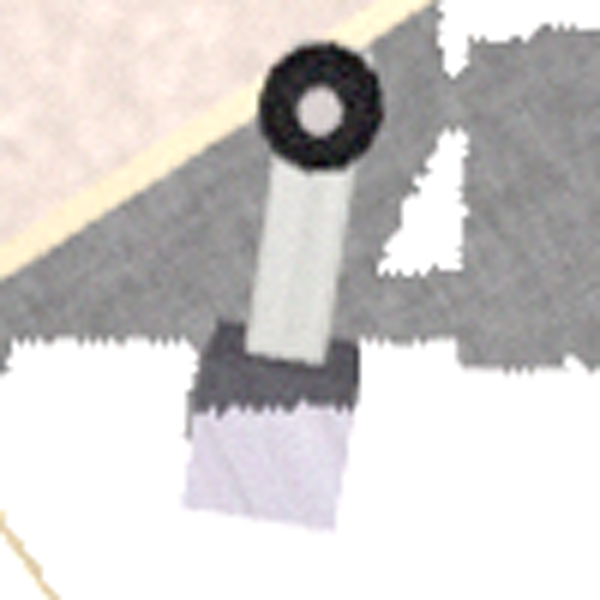

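```bash
python3 - <<'E'
from h import *
import pickle
from scipy.optimize import least_squares
o,s=pickle.load(open('w3.pkl','rb'))
px=lambda p:(220+(p[0]+.5)/6-.5,130+(p[1]+.5)/6-.5)
A=onz(s,px((183,507)),49,o)[:2];B=onz(s,px((335,529)),49,o)[:2]; G=onz(s,px((321,107)),91,o)[:2]
print(A,B,np.linalg.norm(A-B),G)
n=B-A; print('back edge angle',np.degrees(np.arctan2(n[1],n[0])))
a0=onz(s,px((287,356)),37,o)[:2]
def model(p):
    x,y,t=p; c,S=np.cos(t),np.sin(t); W=lambda a,b,z: proj(s,[x+a*c-b*S,y+a*S+b*c,z],o)
    return W
obs=[((-15,15,49),(183,507)),((-15,-15,49),(335,529)),((65,0,91),(321,107)),((15,8,37),(247,352)),((15,-8,37),(325,363))]
def res(p):
    W=model(p); return np.concatenate([W(*a)-px(b) for a,b in obs])
for sg in (1,):
    best=min((least_squares(res,[475,-332,np.radians(t)]) for t in (120,140,160)),key=lambda r:r.cost)
    print(best.x[:2],np.degrees(best.x[2])%360,res(best.x).round(1))
t=best.x[2]; W=model(best.x); im=cv2.imread('pics/w3c.png')
for a in [(i,j,z) for i in(-15,15) for j in (-15,15) for z in (5,49)]+[(65,0,91),(65,0,39)]:
    u=(W(*a)-[220,130]+.5)*6; cv2.circle(im,tuple(int(v) for v in u),4,(0,0,255),1)
cv2.imwrite('pics/w3d.png',im)
go(best.x[0],best.x[1],120,np.degrees(t))
E
```

```text
[ 470.85651002 -358.2326013 ] [ 492.83227817 -339.00847695] 29.197625642624562 [ 430.06678104 -287.95676556]
back edge angle 41.17902432388238
[ 472.42680541 -337.41276764] 130.5649490779589 [-0.3  0.1  0.4  0.5 -0.   0.1 -0.4 -0.6  0.3 -0.2]
t 5.6 p [ 476.4 -322.3  210.7] phi 139.74 q6deg -90.8 | shift m [-0.0067 -0.0142  0.0906] spin 0.16 rows~ 1.5 F [ 0.1 -0.3 -0.2] T [-0.01 -0.01 -0.  ] w 94.4
```

View pics/w3d.png

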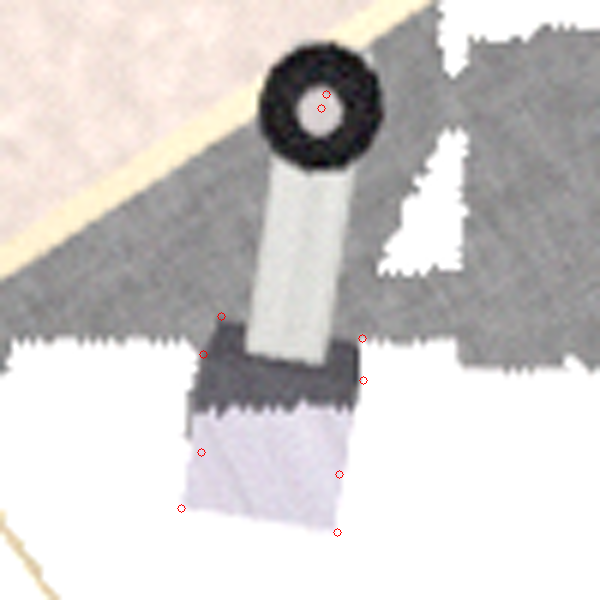

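The fitted model matches: hub at (472.4,−337.4), yaw 130.6°, standing in the tray. Moving above it.

{"method": "jog_arm", "body": {"commands": [[[-0.004, -0.007, 0.045, 0.08], [-0.0067, -0.0142, 0.0906, 0.16], [-0.0067, -0.0142, 0.1, 0.16], [-0.0067, -0.0142, 0.1, 0.16]]], "hand": 0.06, "grip_force": 40}}

```text
time_s: 6.1
tcp_pos: [472.2, -338.5, 110.7]
ee_rot: [-0.0, 0.418, 0.908, 0.0]
ft_force: [0.5, 0.3, 0.2]
grip_width: 60.9
```

```bash
python3 -c "
from h import *
go(472.4,-337.4,36,130.6)"
```

```text
t 6.1 p [ 472.2 -338.5  110.7] phi 130.54 q6deg -83.1 | shift m [0.0007 0.0009 0.0747] spin -0.001 rows~ 1.2 F [0.5 0.3 0.2] T [ 0.03 -0.04 -0.01] w 60.9
```

{"method": "jog_arm", "body": {"commands": [[[0.0005, 0.0005, 0.03, 0], [0.0005, 0.0005, 0.055, 0], [0.0005, 0.0005, 0.0745, 0], [0.0005, 0.0005, 0.0745, 0], [0.0005, 0.0005, 0.0745, 0]]]}}

```text
time_s: 6.72
tcp_pos: [473.2, -339.1, 37.8]
ee_rot: [0.002, 0.419, 0.908, -0.0]
ft_force: [-0.2, -0.0, -0.8]
grip_width: 59.9
```

```bash
python3 -c "
from h import *
go(472.4,-337.4,36,130.6)"; python3 c.py w4
```

```text
t 6.725 p [ 473.2 -339.1   37.8] phi 130.49 q6deg -83.0 | shift m [0.0018 0.0005 0.0018] spin -0.002 rows~ 0.0 F [-0.2 -0.  -0.8] T [-0.02 -0.01 -0.01] w 59.9
6.725 [ 473.2 -339.1   37.8] 0.004
```

View pics/w4.png

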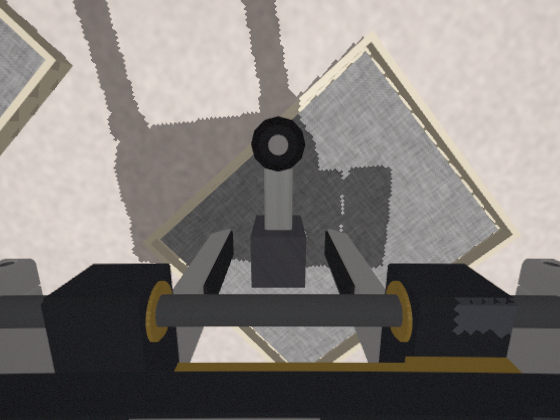

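```bash
cat > toolx.py <<'E'
from h import *
import pickle
def tx(s,px,ztool):
    T=np.array(s['tool_from_camera']); d=np.array([(px[0]-s['cx'])/s['fx'],(px[1]-s['cy'])/s['fy']]); u=d.copy()
    for _ in range(20): u=d/(1+s['k1']*(u@u))
    r=T[:3,:3]@np.array([*u,1]); return T[:3,3]+r*(ztool-T[2,3])/r[2]
if __name__=='__main__':
    o,s=pickle.load(open('w4.pkl','rb')); z=o['tcp_pos'][2]
    print('grip',tx(s,(278,145),z-91),'back edge L,R',tx(s,(251.5,287),z-49),tx(s,(305,287),z-49),'arm end',tx(s,(278,230),z-37))
E
python3 toolx.py
```

```text
grip [ 65.9205744    0.3893696  -53.15068829] back edge L,R [-13.29300512 -14.47431282 -11.15068829] [-13.27396216  15.34111522 -11.15068829] arm end [16.04543545  0.2669169   0.84931171]
```

The hub sits between the pads, about 1 mm off along x and centred in y. Closing on it.

{"method": "jog_arm", "body": {"commands": [[[0.001, 0, 0.001, 0], [0.001, 0, 0.001, 0], [0.001, 0, 0.001, 0], [0.001, 0, 0.001, 0], [0.001, 0, 0.001, 0]]], "hand": 0.02, "grip_force": 50}}

```text
time_s: 7.4
tcp_pos: [471.3, -337.4, 35.1]
ee_rot: [0.0, 0.419, 0.908, 0.0]
ft_force: [-0.3, -0.4, 2.1]
grip_width: 29.9
```

```bash
python3 -c "
from h import *
go(472.4,-337.4,36,130.6)"; python3 c.py w5
```

```text
t 7.4 p [ 471.3 -337.4   35.1] phi 130.45 q6deg -82.9 | shift m [-0.0007  0.0009 -0.0009] spin -0.003 rows~ 0.0 F [-0.3 -0.4  2.1] T [ 0.09 -0.01  0.  ] w 29.9
7.4 [ 471.3 -337.4   35.1] 0.003
```

View pics/w5.png

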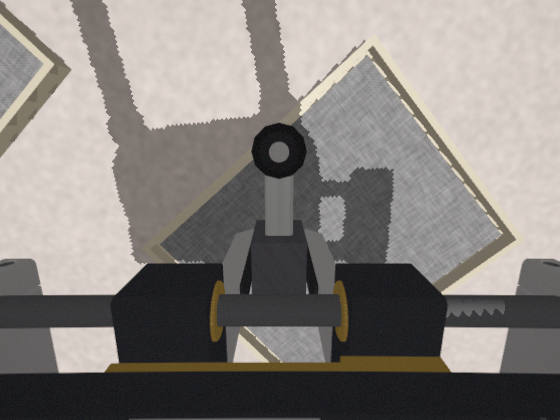

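The hub is held at 29.9 mm opening, with the underside 30 mm below the TCP. Lifting, then moving to a viewing spot beside the drive.

{"method": "jog_arm", "body": {"commands": [[[0, 0, -0.03, 0], [0, 0, -0.08, 0], [0, 0, -0.13, 0], [0, 0, -0.155, 0], [0, 0, -0.155, 0]]]}}

```text
time_s: 8.07
tcp_pos: [471.9, -338.1, 191.3]
ee_rot: [0.002, 0.419, 0.908, -0.001]
ft_force: [0.2, -0.6, -4.1]
grip_width: 29.5
```

```bash
python3 -c "
from h import *
go(545,-60,190,181)"
```

```text
t 8.075 p [ 471.9 -338.1  191.3] phi 130.45 q6deg -82.9 | shift m [0.1642 0.2361 0.0008] spin -0.882 rows~ 4.7 F [ 0.2 -0.6 -4.1] T [-0.04  0.07  0.03] w 29.5
```

{"method": "jog_arm", "body": {"commands": [[[0.032, 0.046, 0, -0.17], [0.066, 0.094, 0, -0.35], [0.1, 0.144, 0, -0.53], [0.134, 0.192, 0, -0.71], [0.158, 0.227, 0, -0.85]]]}}

```text
time_s: 8.7
tcp_pos: [540.1, -67.1, 187.3]
ee_rot: [-0.002, 0.004, 1.0, 0.001]
ft_force: [-0.1, 0.2, -2.8]
grip_width: 29.7
```

{"method": "jog_arm", "body": {"commands": [[[0, 0.01, 0, -0.033], [0, 0.01, 0, -0.033], [0, 0.01, 0, -0.033], [0, 0.01, 0, -0.033]]]}}

```text
time_s: 9.2
tcp_pos: [541.3, -61.2, 189.7]
ee_rot: [-0.0, -0.008, 1.0, -0.0]
ft_force: [-0.0, -0.6, -3.5]
grip_width: 30.2
```

```bash
python3 -c "
from h import *
go(545,-60,190,181)"; python3 c.py w6; python3 fit.py w6
```

```text
t 9.2 p [541.3 -61.2 189.7] phi -179.08 q6deg -104.7 | shift m [-0.0037  0.0012 -0.0003] spin -0.001 rows~ 0.1 F [-0.  -0.6 -3.5] T [ 0.02 -0.04  0.  ] w 30.2
9.2 [541.3 -61.2 189.7] 0.003
(array([541.31675645, -15.49387004,  -3.54878198]), np.float64(-0.13777117237385905))
```

View pics/w6.png

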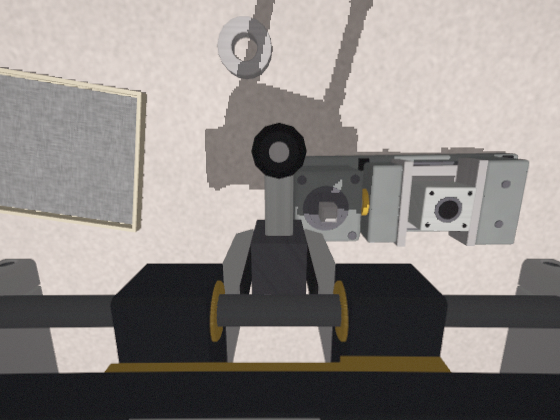

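View pics/w6f.png

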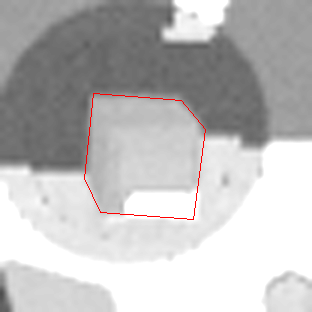

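Drive measured again at (541.3,−15.5), consistent with the first. The edges in the picture run along the tool axes, so I take the yaw as about 1° (the fitted −3.5° tilts off the visible edges). Next I'll check the hub offset in the tool frame.

```bash
python3 - <<'E'
from toolx import *
o,s=pickle.load(open('w6.pkl','rb'))
c=np.clip(s['frame'][115:295,200:360].astype(float)*2,0,255).astype(np.uint8)
cv2.imwrite('pics/w6c.png',cv2.resize(c,None,fx=4,fy=3.3,interpolation=cv2.INTER_CUBIC))
print(tx(s,(278.5,152),35-91), tx(s,(278.5,236),35-37))
go(541,-15.2,160,181)
E
```

```text
[ 63.01900445   0.76474532 -56.        ] [12.8063935   0.75530209 -2.        ]
t 9.25 p [541.4 -61.1 189.8] phi -179.08 q6deg -104.7 | shift m [-0.0003  0.046   0.0298] spin -0.001 rows~ 0.9 F [-0.6  0.  -3.1] T [ 0.07 -0.05 -0.03] w 29.6
```

View pics/w6c.png

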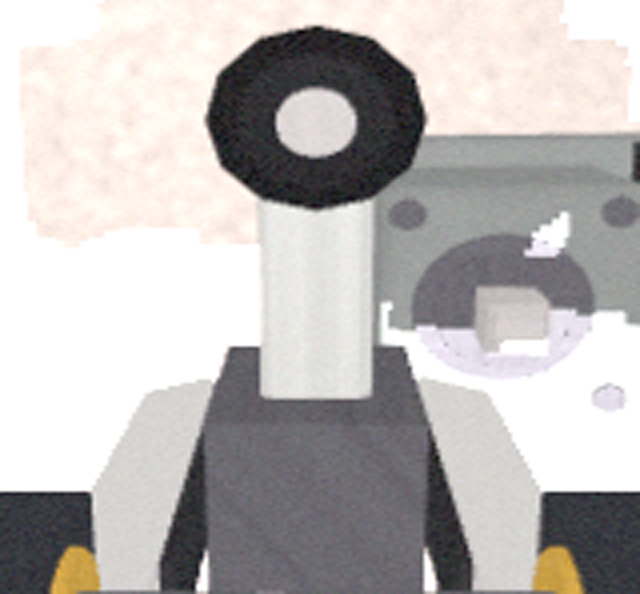

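Measured relative to the hub (tool x −2.1, y +0.75), the TCP should go to about (539,−16.1). Shaft contact is expected at TCP z≈130 and home at z≈108. Approaching to just above.

```bash
python3 -c "
from h import *
go(539,-16.1,138,181)"
```

```text
t 9.25 p [541.4 -61.1 189.8] phi -179.08 q6deg -104.7 | shift m [0.0017 0.0451 0.0518] spin -0.001 rows~ 1.1 F [-0.6  0.  -3.1] T [ 0.07 -0.05 -0.03] w 29.6
```

{"method": "jog_arm", "body": {"commands": [[[0.001, 0.025, 0.015, 0], [0.0017, 0.0451, 0.035, 0], [0.0017, 0.0451, 0.0518, 0], [0.0017, 0.0451, 0.0518, 0], [0.0017, 0.0451, 0.0518, 0]]]}}

```text
time_s: 9.88
tcp_pos: [539.7, -15.5, 138.8]
ee_rot: [0.001, -0.009, 1.0, -0.0]
ft_force: [-0.1, 0.8, -2.0]
grip_width: 29.7
```

```bash
python3 -c "
from h import *
go(539,-16.1,130,181)
s=snapshot('scene'); 
cv2.imwrite('pics/s2.png',cv2.resize(np.clip(s['frame'][180:285,260:390].astype(float)*1.5,0,255).astype(np.uint8),None,fx=6,fy=5.5,interpolation=cv2.INTER_CUBIC))
go(539,-16.1,130,181)"
```

```text
t 9.875 p [539.7 -15.5 138.8] phi -179.01 q6deg -100.0 | shift m [ 0.0007 -0.0005  0.0088] spin -0.0 rows~ 0.1 F [-0.1  0.8 -2. ] T [ 0.09 -0.01 -0.03] w 29.7
t 9.925 p [539.8 -15.5 139.1] phi -179.01 q6deg -100.0 | shift m [ 0.0009 -0.0006  0.0091] spin -0.0 rows~ 0.1 F [ 0.3  0.2 -2.9] T [0.12 0.02 0.06] w 29.9
```

View pics/s2.png

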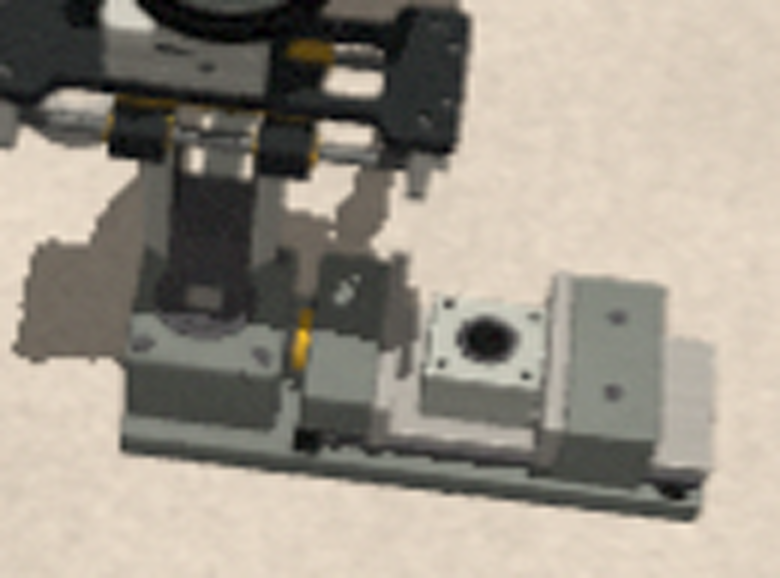

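The scene view shows the shaft (crop ≈203,297) beneath the hub. Lowering in small steps and watching the force.

{"method": "jog_arm", "body": {"commands": [[[0.0008, -0.0005, 0.004, 0], [0.0008, -0.0005, 0.008, 0], [0.0008, -0.0005, 0.009, 0], [0.0008, -0.0005, 0.009, 0]]]}}

```text
time_s: 10.42
tcp_pos: [538.2, -15.4, 129.1]
ee_rot: [-0.0, -0.009, 1.0, 0.0]
ft_force: [-0.2, -0.1, -3.1]
grip_width: 30.0
```

{"method": "jog_arm", "body": {"commands": [[[0, 0, 0.002, 0], [0, 0, 0.004, 0], [0, 0, 0.004, 0]]]}}

```text
time_s: 10.8
tcp_pos: [538.6, -15.6, 125.0]
ee_rot: [0.0, -0.009, 1.0, -0.0]
ft_force: [1.0, -0.5, -4.1]
grip_width: 29.4
```

```bash
python3 -c "
from h import *
go(539,-16.1,130,181)"
```

```text
t 10.8 p [538.6 -15.6 125. ] phi -178.96 q6deg -100.1 | shift m [-0.0004 -0.0005 -0.005 ] spin 0.001 rows~ 0.1 F [ 1.  -0.5 -4.1] T [-0.15 -0.26 -0.  ] w 29.4
```

TCP z is 125, already about 5 mm over the shaft with no axial force. Continuing down.

{"method": "jog_arm", "body": {"commands": [[[0, 0, 0.003, 0], [0, 0, 0.006, 0], [0, 0, 0.006, 0]]]}}

```text
time_s: 11.18
tcp_pos: [538.5, -15.6, 118.9]
ee_rot: [0.0, -0.009, 1.0, -0.0]
ft_force: [1.6, -1.5, -5.7]
grip_width: 29.4
```

{"method": "jog_arm", "body": {"commands": [[[0, 0, 0.003, 0], [0, 0, 0.006, 0], [0, 0, 0.006, 0]]]}}

```text
time_s: 11.55
tcp_pos: [538.6, -15.6, 112.9]
ee_rot: [0.0, -0.009, 1.0, -0.0]
ft_force: [2.6, -1.6, -4.0]
grip_width: 29.6
```

```bash
python3 -c "
from h import *
go(539,-16.1,108,181)"
```

```text
t 11.55 p [538.6 -15.6 112.9] phi -178.96 q6deg -100.1 | shift m [-0.0004 -0.0005  0.0049] spin 0.001 rows~ 0.1 F [ 2.6 -1.6 -4. ] T [-0.4  -0.42 -0.06] w 29.6
```

The slight side force (+x 2.6, −y 1.6) says to shift that way. I'll correct by 0.5 mm and go on to home.

{"method": "jog_arm", "body": {"commands": [[[-0.0006, -0.0004, 0, 0], [-0.0006, -0.0004, 0.002, 0], [-0.0006, -0.0004, 0.0035, 0], [-0.0006, -0.0004, 0.0035, 0]]]}}

```text
time_s: 12.05
tcp_pos: [538.6, -15.6, 109.4]
ee_rot: [-0.0, -0.009, 1.0, 0.0]
ft_force: [1.2, -1.4, -3.6]
grip_width: 29.6
```

{"method": "jog_arm", "body": {"commands": [[[0, 0, 0.001, 0], [0, 0, 0.0015, 0], [0, 0, 0.0015, 0]]]}}

```text
time_s: 12.42
tcp_pos: [538.7, -15.7, 109.0]
ee_rot: [0.0, -0.009, 1.0, 0.0]
ft_force: [-1.5, 0.3, 5.5]
grip_width: 29.6
```

```bash
python3 -c "
from h import *
go(539,-16.1,108,181)"
```

```text
t 12.425 p [538.7 -15.7 109. ] phi -178.96 q6deg -100.1 | shift m [-0.0003 -0.0004  0.001 ] spin 0.001 rows~ 0.0 F [-1.5  0.3  5.5] T [-0.02  0.38 -0.05] w 29.6
```

{"method": "jog_arm", "body": {"commands": [[[0, 0, 0.0006, 0], [0, 0, 0.0006, 0]]]}}

```text
time_s: 12.68
tcp_pos: [538.7, -15.6, 109.0]
ee_rot: [0.0, -0.009, 1.0, 0.0]
ft_force: [-2.6, -0.7, 8.6]
grip_width: 29.6
```

```bash
python3 -c "
from h import *
go(539,-16.1,108,181)
s=snapshot('scene'); 
cv2.imwrite('pics/s3.png',cv2.resize(np.clip(s['frame'][195:275,270:360].astype(float)*1.6,0,255).astype(np.uint8),None,fx=8,fy=7,interpolation=cv2.INTER_CUBIC))
go(539,-16.1,108,181)"
```

```text
t 12.675 p [538.7 -15.6 109. ] phi -178.95 q6deg -100.1 | shift m [-0.0003 -0.0005  0.001 ] spin 0.001 rows~ 0.0 F [-2.6 -0.7  8.6] T [0.02 0.59 0.02] w 29.6
t 12.725 p [538.7 -15.7 109. ] phi -178.96 q6deg -100.1 | shift m [-0.0003 -0.0005  0.001 ] spin 0.001 rows~ 0.0 F [-3.9 -0.5  8.5] T [-0.04  0.57  0.03] w 29.8
```

View pics/s3.png

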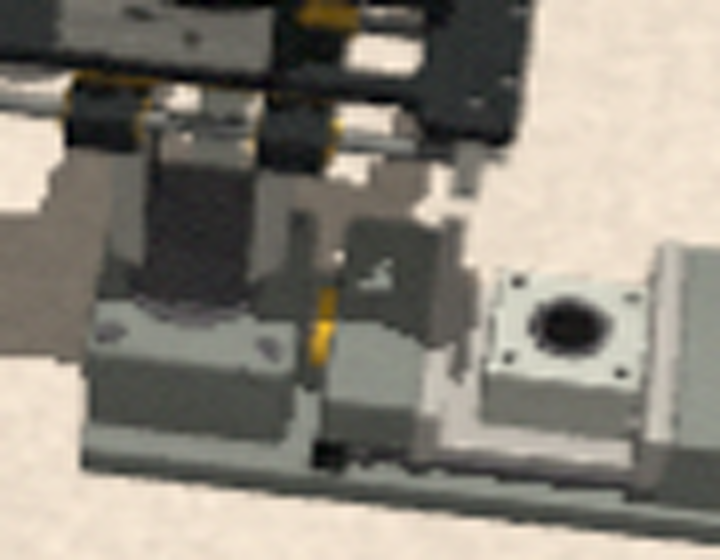

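Measured z stays at 109.0 while the force rises, so the hub is bottomed on the collar. In the picture the hub's lower edge sits on the collar with no shaft visible. Starting to wind clockwise (+spin about the tool's downward z), turning about the hub centre at tool x −2.2 mm and easing the down-press.

{"method": "jog_arm", "body": {"commands": [[[0, 0.0001, -0.0005, 0.05], [0, 0.0003, -0.0008, 0.15], [-0.0001, 0.0005, -0.0008, 0.25], [-0.0001, 0.0008, -0.0008, 0.35], [-0.0002, 0.001, -0.0008, 0.45]]]}}

```text
time_s: 13.35
tcp_pos: [539.5, -15.5, 109.1]
ee_rot: [0.001, 0.215, 0.977, -0.001]
ft_force: [-0.9, -2.9, 3.1]
grip_width: 29.6
```

```bash
cat > st.py <<'E'
from h import *
o=get_obs(); Rt=q2R(o['ee_rot'])
print('t',round(o['time_s'],2),'p',o['tcp_pos'].round(1),'phi',np.degrees(np.arctan2(Rt[1,0],Rt[0,0])).round(2),'q6',np.degrees(o['qpos'][5]).round(1),'F',o['ft_force'].round(1),'Ftool',(Rt.T@o['ft_force']).round(1),'T',o['torque'].round(3),'e6',o['joint_efforts'][5].round(3),'w',round(o['grip_width'],1),'v6',o['qvel'][5].round(3))
E
python3 st.py
```

```text
t 13.35 p [539.5 -15.5 109.1] phi 155.13 q6 -74.1 F [-0.9 -2.9  3.1] Ftool [-0.4 -3.  -3.1] T [-0.391  0.14   0.14 ] e6 -0.509 w 29.6 v6 0.794
```

{"method": "jog_arm", "body": {"commands": [[[-0.0001, 0.0003, 0, 0.16], [-0.0002, 0.0006, 0, 0.32], [-0.0004, 0.0009, 0, 0.48], [-0.0006, 0.0012, 0, 0.64], [-0.0008, 0.0014, 0, 0.8]]]}}

```text
time_s: 13.98
tcp_pos: [540.6, -14.5, 109.0]
ee_rot: [0.001, 0.579, 0.815, -0.0]
ft_force: [-0.7, -1.5, 3.3]
grip_width: 29.5
```

```bash
python3 st.py
```

```text
t 13.97 p [540.6 -14.5 109. ] phi 109.18 q6 -28.0 F [-0.7 -1.5  3.3] Ftool [-1.2 -1.2 -3.3] T [-0.518  0.284  0.168] e6 -0.897 w 29.5 v6 1.27
```

{"method": "jog_arm", "body": {"commands": [[[-0.0001, 0.0003, 0, 0.16], [-0.0002, 0.0006, 0, 0.32], [-0.0004, 0.0009, 0, 0.48], [-0.0006, 0.0012, 0, 0.64], [-0.0008, 0.0014, 0, 0.8]]]}}

```text
time_s: 14.6
tcp_pos: [542.0, -14.7, 109.0]
ee_rot: [0.001, 0.851, 0.525, -0.0]
ft_force: [-1.1, -1.9, 3.3]
grip_width: 29.7
```

```bash
python3 st.py; python3 -c "
from h import *
s=snapshot('scene'); 
cv2.imwrite('pics/s4.png',cv2.resize(np.clip(s['frame'][195:275,270:390].astype(float)*1.6,0,255).astype(np.uint8),None,fx=6,fy=6,interpolation=cv2.INTER_CUBIC))"; python3 st.py
```

```text
t 14.6 p [542.  -14.7 109. ] phi 63.34 q6 17.8 F [-1.1 -1.9  3.3] Ftool [-2.1 -0.1 -3.3] T [-0.381  0.381  0.226] e6 -0.892 w 29.7 v6 1.265
t 14.65 p [542.  -14.7 109. ] phi 63.14 q6 18.0 F [-1.4 -2.4  4.7] Ftool [-2.8 -0.1 -4.7] T [-0.385  0.438  0.068] e6 0.404 w 29.5 v6 -0.256
```

View pics/s4.png

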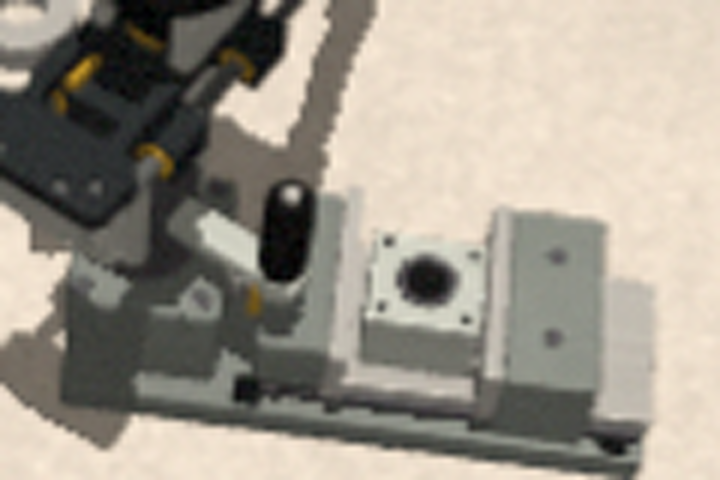

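The moving jaw still has a visible gap to the housing: its face plate is at crop ≈345, the housing's left edge at ≈365. Carrying on.

{"method": "jog_arm", "body": {"commands": [[[-0.0002, 0.0002, 0, 0.11], [-0.0003, 0.0005, 0, 0.24], [-0.0004, 0.0008, 0, 0.37], [-0.0005, 0.001, 0, 0.5], [-0.0006, 0.0012, 0, 0.6]]]}}

```text
time_s: 15.28
tcp_pos: [542.8, -15.4, 109.0]
ee_rot: [0.0, 0.968, 0.252, 0.0]
ft_force: [-0.1, -1.1, 4.1]
grip_width: 29.5
```

```bash
python3 st.py; python3 -c "
from h import *
s=snapshot('scene'); t=snapshot('top')
a=cv2.resize(np.clip(s['frame'][195:275,270:390].astype(float)*1.6,0,255).astype(np.uint8),None,fx=6,fy=6,interpolation=cv2.INTER_CUBIC)
cv2.imwrite('pics/s5.png',a)"; python3 st.py
```

```text
t 15.28 p [542.8 -15.4 109. ] phi 29.18 q6 51.9 F [-0.1 -1.1  4.1] Ftool [-0.6  0.9 -4.1] T [-0.279  0.477  0.085] e6 -0.455 w 29.5 v6 0.785
t 15.38 p [542.8 -15.4 109. ] phi 29.34 q6 51.7 F [-1.6 -2.2  5. ] Ftool [-2.4  1.2 -5. ] T [-0.299  0.519  0.071] e6 0.403 w 29.4 v6 -0.047
```

View pics/s5.png

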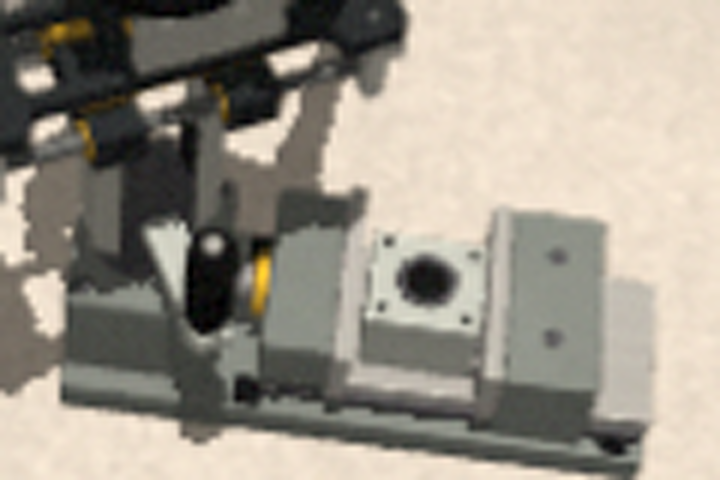

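Remaining gap is about 2 mm at the left and a little at the right. From here I'll wind in smaller steps and read the moment each time.

{"method": "jog_arm", "body": {"commands": [[[-0.0001, 0.0002, 0.0, 0.08], [-0.0002, 0.0003, 0, 0.16], [-0.0003, 0.0005, 0, 0.24], [-0.0003, 0.0006, 0, 0.32], [-0.0004, 0.0008, 0, 0.4]]]}}

```text
time_s: 16.0
tcp_pos: [542.9, -16.1, 109.0]
ee_rot: [0.0, 0.998, 0.055, 0.0]
ft_force: [-1.5, -0.4, 5.1]
grip_width: 29.7
```

```bash
python3 st.py
```

```text
t 16.0 p [542.9 -16.1 109. ] phi 6.36 q6 74.6 F [-1.5 -0.4  5.1] Ftool [-1.6  0.2 -5.1] T [-0.161  0.506  0.159] e6 -0.368 w 29.7 v6 0.63
```

{"method": "jog_arm", "body": {"commands": [[[-0.0001, 0.0001, 0.0, 0.05], [-0.0001, 0.0002, 0, 0.1], [-0.0002, 0.0003, 0, 0.15], [-0.0002, 0.0004, 0, 0.2]]]}}

```text
time_s: 16.5
tcp_pos: [542.9, -16.5, 109.0]
ee_rot: [0.0, 0.999, -0.044, 0.0]
ft_force: [-0.7, -0.7, 5.3]
grip_width: 30.0
```

```bash
python3 st.py
```

```text
t 16.5 p [542.9 -16.5 109. ] phi -5.04 q6 86.0 F [-0.7 -0.7  5.3] Ftool [-0.6  0.7 -5.3] T [-0.106  0.476  0.169] e6 -0.174 w 30.0 v6 0.396
```

{"method": "jog_arm", "body": {"commands": [[[-0.0001, 0.0001, 0.0, 0.05], [-0.0001, 0.0002, 0, 0.1], [-0.0002, 0.0003, 0, 0.15], [-0.0002, 0.0004, 0, 0.2]]]}}

```text
time_s: 17.0
tcp_pos: [542.9, -16.9, 109.0]
ee_rot: [-0.0, 0.99, -0.144, 0.001]
ft_force: [-0.5, -1.8, 5.4]
grip_width: 29.7
```

```bash
python3 st.py; python3 -c "
from h import *
s=snapshot('scene')
a=cv2.resize(np.clip(s['frame'][205:275,310:390].astype(float)*1.6,0,255).astype(np.uint8),None,fx=9,fy=8,interpolation=cv2.INTER_CUBIC)
cv2.imwrite('pics/s6.png',a)"; python3 st.py
```

```text
t 17.0 p [542.9 -16.9 109. ] phi -16.51 q6 97.4 F [-0.5 -1.8  5.4] Ftool [ 0.   1.9 -5.4] T [-0.12   0.345  0.103] e6 -0.174 w 29.7 v6 0.396
t 17.05 p [542.8 -16.9 109. ] phi -16.58 q6 97.4 F [-0.8  0.1  5.4] Ftool [-0.8  0.2 -5.4] T [-0.147  0.374  0.096] e6 0.23 w 29.7 v6 -0.069
```

View pics/s6.png

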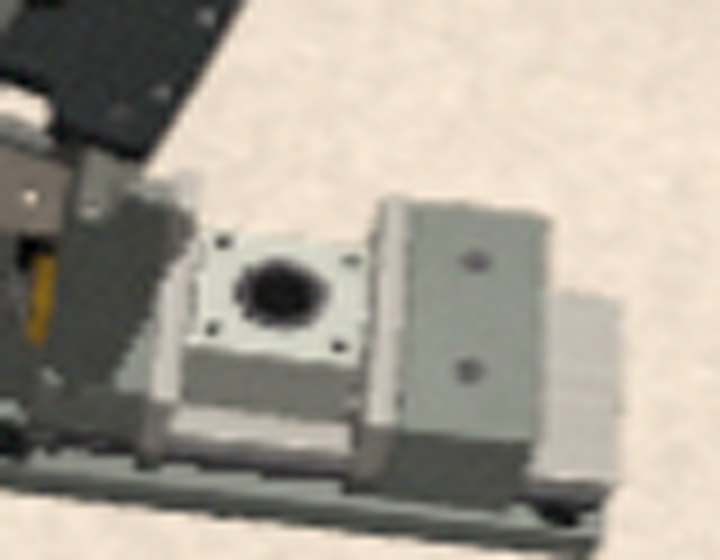

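The moving jaw now looks to be at the housing's left side, with a thin gap remaining at the right. Small steps.

{"method": "jog_arm", "body": {"commands": [[[0, 0.0001, 0.0, 0.04], [-0.0001, 0.0002, 0, 0.08], [-0.0001, 0.0003, 0, 0.12]]]}}

```text
time_s: 17.42
tcp_pos: [542.8, -17.1, 109.0]
ee_rot: [-0.0, 0.979, -0.202, 0.001]
ft_force: [-1.0, -0.7, 4.6]
grip_width: 29.9
```

```bash
python3 st.py
```

```text
t 17.43 p [542.8 -17.1 109. ] phi -23.37 q6 104.2 F [-1.  -0.7  4.6] Ftool [-0.6  1.1 -4.6] T [-0.047  0.303  0.2  ] e6 -0.11 w 29.9 v6 0.316
```

{"method": "jog_arm", "body": {"commands": [[[0, 0.0001, 0.0, 0.04], [-0.0001, 0.0002, 0, 0.08], [-0.0001, 0.0003, 0, 0.12]]]}}

```text
time_s: 17.8
tcp_pos: [542.7, -17.3, 109.0]
ee_rot: [-0.0, 0.965, -0.261, 0.001]
ft_force: [-0.5, -0.1, 4.8]
grip_width: 29.8
```

```bash
python3 st.py
```

```text
t 17.8 p [542.7 -17.3 109. ] phi -30.24 q6 111.0 F [-0.5 -0.1  4.8] Ftool [-0.4  0.3 -4.8] T [-0.018  0.309  0.111] e6 -0.108 w 29.8 v6 0.314
```

{"method": "jog_arm", "body": {"commands": [[[0, 0.0001, 0.0, 0.04], [-0.0001, 0.0002, 0, 0.08], [-0.0001, 0.0003, 0, 0.12]]]}}

```text
time_s: 18.18
tcp_pos: [542.5, -17.4, 109.0]
ee_rot: [-0.0, 0.948, -0.318, 0.001]
ft_force: [-0.2, -0.5, 4.6]
grip_width: 29.5
```

```bash
python3 st.py; python3 -c "
from h import *
s=snapshot('scene')
a=cv2.resize(np.clip(s['frame'][205:275,310:390].astype(float)*1.6,0,255).astype(np.uint8),None,fx=9,fy=8,interpolation=cv2.INTER_CUBIC)
cv2.imwrite('pics/s7.png',a)"; python3 st.py
```

```text
t 18.18 p [542.5 -17.4 109. ] phi -37.12 q6 117.9 F [-0.2 -0.5  4.6] Ftool [ 0.2  0.5 -4.6] T [0.021 0.259 0.161] e6 -0.108 w 29.5 v6 0.315
t 18.23 p [542.5 -17.5 109. ] phi -37.18 q6 118.0 F [ 0.2 -0.   5.5] Ftool [ 0.2 -0.1 -5.5] T [-0.016  0.212  0.109] e6 0.21 w 29.4 v6 -0.054
```

View pics/s7.png

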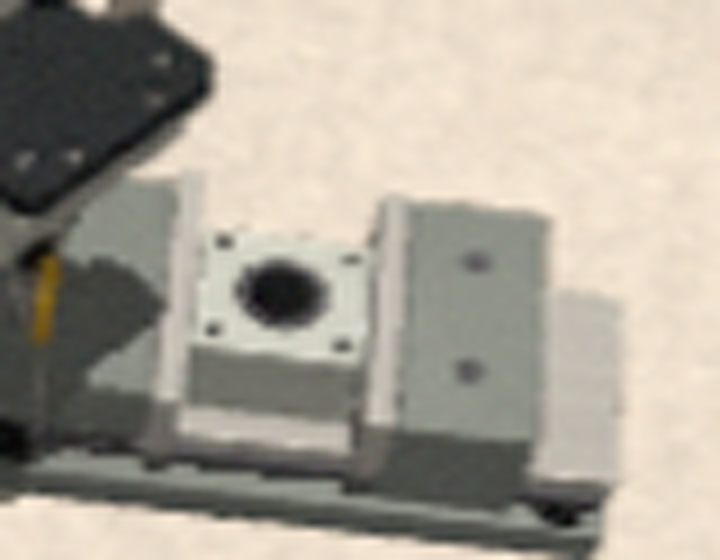

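The housing has begun to shift to the right (left edge 183→188), so contact with the fixed jaw is close. Steps of 0.08 rad.

{"method": "jog_arm", "body": {"commands": [[[0, 0.0001, 0.0, 0.04], [-0.0001, 0.0002, 0, 0.08], [-0.0001, 0.0002, 0, 0.1]]]}}

```text
time_s: 18.6
tcp_pos: [542.4, -17.6, 109.0]
ee_rot: [-0.0, 0.931, -0.365, 0.001]
ft_force: [-0.1, -0.1, 6.5]
grip_width: 29.7
```

```bash
python3 st.py
```

```text
t 18.6 p [542.4 -17.6 109. ] phi -42.82 q6 123.6 F [-0.1 -0.1  6.5] Ftool [ 0.   0.2 -6.5] T [0.025 0.26  0.149] e6 0.05 w 29.7 v6 0.155
```

{"method": "jog_arm", "body": {"commands": [[[0, 0.0001, 0.0, 0.04], [-0.0001, 0.0002, 0, 0.08], [-0.0001, 0.0002, 0, 0.1]]]}}

```text
time_s: 18.98
tcp_pos: [542.3, -17.7, 109.0]
ee_rot: [-0.0, 0.911, -0.411, 0.001]
ft_force: [-0.2, -0.2, 5.0]
grip_width: 29.5
```

```bash
python3 st.py
```

```text
t 18.98 p [542.3 -17.7 109. ] phi -48.57 q6 129.3 F [-0.2 -0.2  5. ] Ftool [ 0.   0.3 -5. ] T [-0.004  0.235  0.168] e6 0.045 w 29.5 v6 0.155
```

{"method": "jog_arm", "body": {"commands": [[[0, 0.0001, 0.0, 0.04], [-0.0001, 0.0002, 0, 0.08], [-0.0001, 0.0002, 0, 0.1]]]}}

```text
time_s: 19.35
tcp_pos: [542.1, -17.8, 109.0]
ee_rot: [-0.001, 0.89, -0.456, 0.001]
ft_force: [1.0, -0.7, 5.5]
grip_width: 30.0
```

```bash
python3 st.py
```

```text
t 19.35 p [542.1 -17.8 109. ] phi -54.31 q6 135.0 F [ 1.  -0.7  5.5] Ftool [ 1.2 -0.4 -5.5] T [0.006 0.154 0.123] e6 0.05 w 30.0 v6 0.156
```

{"method": "jog_arm", "body": {"commands": [[[0, 0.0001, 0.0, 0.04], [-0.0001, 0.0002, 0, 0.08], [-0.0001, 0.0002, 0, 0.1]]]}}

```text
time_s: 19.73
tcp_pos: [542.0, -17.9, 109.0]
ee_rot: [-0.001, 0.866, -0.5, 0.001]
ft_force: [0.2, -0.7, 5.2]
grip_width: 29.7
```

```bash
python3 st.py; python3 -c "
from h import *
s=snapshot('scene')
a=cv2.resize(np.clip(s['frame'][205:275,310:390].astype(float)*1.6,0,255).astype(np.uint8),None,fx=9,fy=8,interpolation=cv2.INTER_CUBIC)
cv2.imwrite('pics/s8.png',a)"; python3 st.py
```

```text
t 19.73 p [542.  -17.9 109. ] phi -60.03 q6 140.8 F [ 0.2 -0.7  5.2] Ftool [ 0.7  0.1 -5.2] T [-0.018  0.145  0.129] e6 0.05 w 29.7 v6 0.153
t 19.77 p [542.  -17.9 109. ] phi -60.06 q6 140.8 F [ 0.3 -0.4  5.5] Ftool [ 0.5 -0.1 -5.5] T [0.05  0.177 0.111] e6 0.187 w 29.7 v6 -0.029
```

View pics/s8.png

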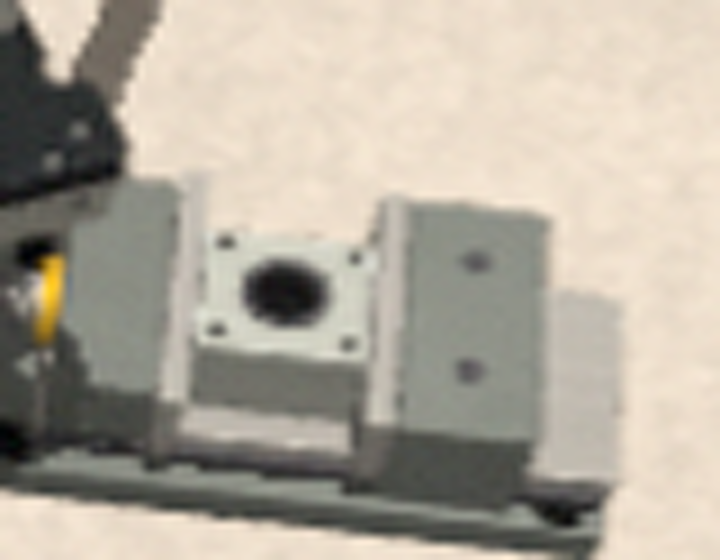

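The gaps are almost closed, but joint 6 is at 141° of its 154.7° limit. I'll regrip half a turn back while the crank is still unloaded: open, lift clear of the arm, spin −π, come down centred on the hub.

{"method": "jog_arm", "body": {"commands": [[[0, 0, 0, 0], [0, 0, 0, 0], [0, 0, -0.0005, 0], [0, 0, -0.0005, 0]]], "hand": 0.05}}

```text
time_s: 20.27
tcp_pos: [540.8, -17.8, 108.7]
ee_rot: [-0.0, 0.865, -0.501, -0.0]
ft_force: [0.2, 0.0, 0.4]
grip_width: 49.9
```

{"method": "jog_arm", "body": {"commands": [[[0, 0, -0.02, 0], [-0.001, 0, -0.04, 0], [-0.0022, 0, -0.046, -0.15], [-0.0022, 0, -0.046, -0.33], [-0.0022, 0, -0.046, -0.51]]]}}

```text
time_s: 20.9
tcp_pos: [539.8, -15.9, 155.0]
ee_rot: [-0.0, 0.965, -0.264, 0.0]
ft_force: [-0.9, -0.6, -0.7]
grip_width: 50.2
```

```bash
python3 st.py
```

```text
t 20.9 p [539.8 -15.9 155. ] phi -30.6 q6 111.5 F [-0.9 -0.6 -0.7] Ftool [-0.5  1.   0.7] T [0.053 0.156 0.015] e6 1.186 w 50.2 v6 -1.425
```

{"method": "jog_arm", "body": {"commands": [[[0, 0, 0, -0.18], [0, 0, 0, -0.36], [0, 0, 0, -0.54], [0, 0, 0, -0.72], [0, 0, 0, -0.9]]]}}

```text
time_s: 21.52
tcp_pos: [539.7, -15.9, 154.8]
ee_rot: [-0.0, 0.983, 0.182, -0.0]
ft_force: [-0.2, -0.1, 1.0]
grip_width: 50.0
```

{"method": "jog_arm", "body": {"commands": [[[0, 0, 0, -0.18], [0, 0, 0, -0.36], [0, 0, 0, -0.54], [0, 0, 0, -0.72], [0, 0, 0, -0.9]]]}}

```text
time_s: 22.15
tcp_pos: [539.8, -15.9, 154.8]
ee_rot: [-0.0, 0.806, 0.592, 0.0]
ft_force: [0.4, 0.2, 0.2]
grip_width: 50.0
```

```bash
python3 st.py; python3 -c "
from h import *
go(540.8,-16,110,120)"
```

```text
t 22.15 p [539.8 -15.9 154.8] phi 72.53 q6 8.4 F [0.4 0.2 0.2] Ftool [ 0.3  0.3 -0.2] T [-0.03   0.089 -0.005] e6 1.186 w 50.0 v6 -1.426
t 22.15 p [539.8 -15.9 154.8] phi 72.53 q6deg 8.4 | shift m [0.0002 0.001  0.0448] spin -0.828 rows~ 4.4 F [0.4 0.2 0.2] T [-0.03  0.09 -0.  ] w 50.0
```

{"method": "jog_arm", "body": {"commands": [[[0, 0.0005, 0, -0.18], [0, 0.001, 0, -0.36], [0, 0.001, 0, -0.54], [0, 0.001, 0, -0.72], [0, 0.001, 0, -0.828]]]}}

```text
time_s: 22.78
tcp_pos: [540.7, -16.2, 154.8]
ee_rot: [-0.0, 0.501, 0.865, 0.0]
ft_force: [-0.2, 0.1, -0.1]
grip_width: 50.2
```

{"method": "jog_arm", "body": {"commands": [[[0, 0, 0, 0], [0, 0, 0, 0]]]}}

```text
time_s: 23.02
tcp_pos: [540.8, -16.3, 154.8]
ee_rot: [-0.0, 0.503, 0.864, 0.0]
ft_force: [0.1, -1.0, 0.3]
grip_width: 50.2
```

```bash
python3 -c "
from h import *
go(540.8,-16,109.5,120)"; python3 c.py w7
```

```text
t 23.025 p [540.8 -16.3 154.8] phi 119.54 q6deg -38.6 | shift m [0.0002 0.0002 0.0453] spin -0.008 rows~ 0.7 F [ 0.1 -1.   0.3] T [-0.07  0.05  0.01] w 50.2
23.025 [540.8 -16.3 154.8] 0.007
```

View pics/w7.png

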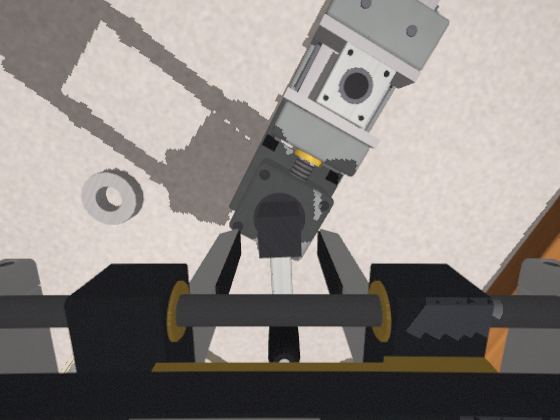

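```bash
python3 - <<'E'
from toolx import *
o,s=pickle.load(open('w7.pkl','rb'))
c=np.clip(s['frame'][180:280,220:340].astype(float)*2.5,0,255).astype(np.uint8)
cv2.imwrite('pics/w7c.png',cv2.resize(c,None,fx=6,fy=6,interpolation=cv2.INTER_CUBIC))
for r in (212,220,257): print(r,tx(s,(280,r),32.8))
E
```

```text
212 [18.14138249  1.44133261 32.8       ]
220 [12.47386264  1.4506474  32.8       ]
257 [-14.76961734   1.49506276  32.8       ]
```

View pics/w7c.png

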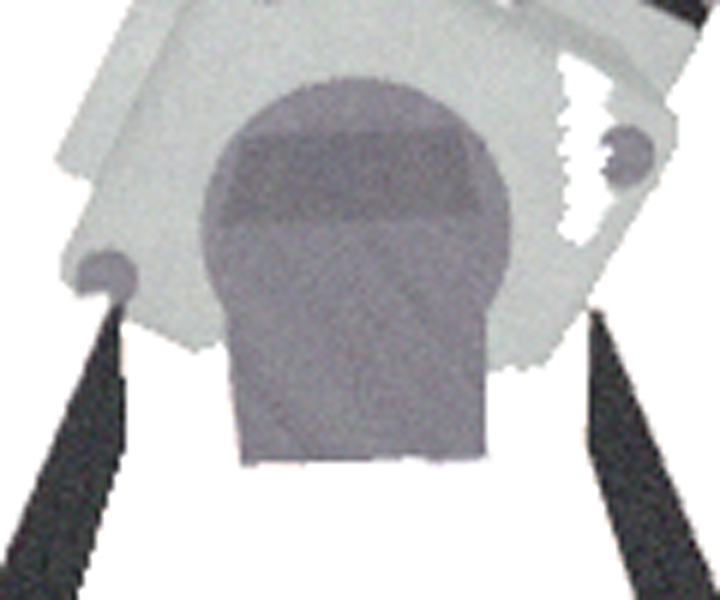

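The hub is centred between the fingers: its top edges are at tool x −14.3 and +15.1, and it sits on the collar. Going down and closing.

{"method": "jog_arm", "body": {"commands": [[[0.0004, 0.0002, 0.015, -0.004], [0.0004, 0.0002, 0.03, -0.008], [0.0004, 0.0002, 0.0453, -0.008], [0.0004, 0.0002, 0.0453, -0.008], [0.0004, 0.0002, 0.0453, -0.008]]]}}

```text
time_s: 23.7
tcp_pos: [541.0, -15.9, 109.5]
ee_rot: [-0.0, 0.499, 0.866, 0.0]
ft_force: [0.4, 0.3, -0.0]
grip_width: 50.2
```

{"method": "jog_arm", "body": {"commands": [[[0, 0, 0, 0], [0, 0, 0, 0], [0, 0, 0, 0], [0, 0, 0, 0]]], "hand": 0.02}}

```text
time_s: 24.2
tcp_pos: [541.0, -15.9, 110.0]
ee_rot: [0.0, 0.499, 0.866, 0.0]
ft_force: [-0.7, -0.8, 2.6]
grip_width: 29.6
```

```bash
python3 st.py
```

```text
t 24.2 p [541.  -15.9 110. ] phi 120.08 q6 -39.1 F [-0.7 -0.8  2.6] Ftool [-0.4 -1.  -2.6] T [-0.091  0.096  0.067] e6 0.035 w 29.6 v6 0.0
```

{"method": "jog_arm", "body": {"commands": [[[0, 0, 0, 0.04], [0, 0, 0, 0.08], [0, 0, 0, 0.1]]]}}

```text
time_s: 24.58
tcp_pos: [541.0, -15.9, 110.0]
ee_rot: [0.0, 0.542, 0.84, 0.0]
ft_force: [-0.2, -0.4, 3.0]
grip_width: 30.0
```

```bash
python3 st.py
```

```text
t 24.57 p [541.  -15.9 110. ] phi 114.33 q6 -33.4 F [-0.2 -0.4  3. ] Ftool [-0.3 -0.3 -3. ] T [-0.079  0.149  0.177] e6 0.057 w 30.0 v6 0.158
```

{"method": "jog_arm", "body": {"commands": [[[0, 0, 0, 0.03], [0, 0, 0, 0.06], [0, 0, 0, 0.08]]]}}

```text
time_s: 24.95
tcp_pos: [541.1, -15.9, 110.0]
ee_rot: [0.0, 0.576, 0.818, 0.0]
ft_force: [-0.8, 0.0, 5.0]
grip_width: 29.4
```

```bash
python3 st.py
```

```text
t 24.95 p [541.1 -15.9 110. ] phi 109.69 q6 -28.7 F [-0.8  0.   5. ] Ftool [ 0.3 -0.7 -5. ] T [-0.076  0.116  0.128] e6 0.034 w 29.4 v6 0.156
```

{"method": "jog_arm", "body": {"commands": [[[0, 0, 0, 0.03], [0, 0, 0, 0.06], [0, 0, 0, 0.08]]]}}

```text
time_s: 25.32
tcp_pos: [541.1, -15.9, 110.0]
ee_rot: [0.0, 0.608, 0.794, 0.0]
ft_force: [0.2, 1.1, 5.6]
grip_width: 29.9
```

```bash
python3 st.py
```

```text
t 25.32 p [541.1 -15.9 110. ] phi 105.1 q6 -24.2 F [0.2 1.1 5.6] Ftool [ 1.   0.4 -5.6] T [-0.06   0.102  0.174] e6 0.034 w 29.9 v6 0.159
```

{"method": "jog_arm", "body": {"commands": [[[0, 0, 0, 0.03], [0, 0, 0, 0.06], [0, 0, 0, 0.08]]]}}

```text
time_s: 25.7
tcp_pos: [541.1, -15.9, 110.0]
ee_rot: [0.0, 0.639, 0.769, 0.0]
ft_force: [-0.4, -0.6, 4.7]
grip_width: 29.6
```

```bash
python3 st.py
```

```text
t 25.7 p [541.1 -15.9 110. ] phi 100.52 q6 -19.6 F [-0.4 -0.6  4.7] Ftool [-0.5 -0.5 -4.7] T [-0.083  0.16   0.131] e6 0.04 w 29.6 v6 0.154
```

{"method": "jog_arm", "body": {"commands": [[[0, 0, 0, 0.03], [0, 0, 0, 0.06], [0, 0, 0, 0.08]]]}}

```text
time_s: 26.08
tcp_pos: [541.2, -15.9, 110.0]
ee_rot: [0.0, 0.669, 0.743, 0.0]
ft_force: [-0.7, -0.4, 5.2]
grip_width: 29.6
```

```bash
python3 st.py;  python3 -c "
from h import *
s=snapshot('scene')
a=cv2.resize(np.clip(s['frame'][205:275,310:390].astype(float)*1.6,0,255).astype(np.uint8),None,fx=9,fy=8,interpolation=cv2.INTER_CUBIC)
cv2.imwrite('pics/s9.png',a)"; python3 st.py
```

```text
t 26.07 p [541.2 -15.9 110. ] phi 95.97 q6 -15.0 F [-0.7 -0.4  5.2] Ftool [-0.4 -0.7 -5.2] T [-0.002  0.081  0.377] e6 0.211 w 29.6 v6 0.155
t 26.12 p [541.2 -15.9 110. ] phi 95.94 q6 -15.0 F [-0.4  0.   5.3] Ftool [ 0.1 -0.4 -5.3] T [-0.094  0.168  0.323] e6 0.368 w 29.6 v6 -0.028
```

View pics/s9.png

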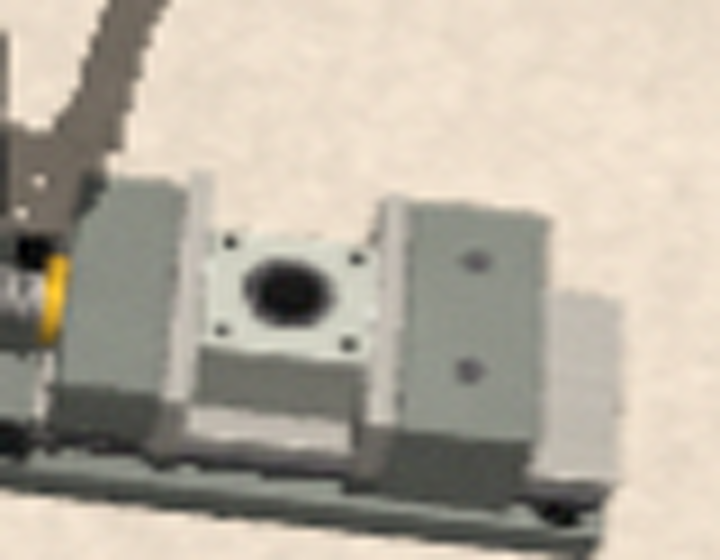

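The moment jumped to ≈0.35 N·m (≈5.4 N at the grip), so the crank is going firm. Averaging a few readings before deciding on any further nudge.

```bash
cat > avg.py <<'E'
from h import *
r=[];e=[]
for i in range(5):
    o=get_obs(); r.append(o['torque'][2]); e.append(o['joint_efforts'][5]); snapshot('wrist')
print(o['time_s'],np.round(r,3),np.mean(r).round(3),'N',(np.mean(r)/.065).round(2),'e6',np.round(e,3),'phi',np.degrees(np.arctan2(*(q2R(o['ee_rot'])[[1,0],0]))).round(2))
E
python3 avg.py
```

```text
26.325 [0.323 0.32  0.323 0.307 0.264] 0.307 N 4.73 e6 [0.368 0.348 0.298 0.288 0.287] phi 96.0
```

{"method": "jog_arm", "body": {"commands": [[[0, 0, 0, 0.01], [0, 0, 0, 0.02]]]}}

```text
time_s: 26.62
tcp_pos: [541.2, -15.8, 110.0]
ee_rot: [0.0, 0.677, 0.736, 0.0]
ft_force: [0.1, 0.4, 5.7]
grip_width: 29.9
```

```bash
python3 st.py; python3 avg.py
```

```text
t 26.62 p [541.2 -15.8 110. ] phi 94.85 q6 -13.9 F [0.1 0.4 5.7] Ftool [ 0.4  0.1 -5.7] T [-0.027  0.109  0.356] e6 0.302 w 29.9 v6 0.078
26.825 [0.356 0.353 0.411 0.322 0.33 ] 0.354 N 5.45 e6 [0.302 0.388 0.38  0.354 0.349] phi 94.87
```

5.4 N mean, inside the snug band at its lower side. One tiny nudge towards 6 N, then stop.

{"method": "jog_arm", "body": {"commands": [[[0, 0, 0, 0.006], [0, 0, 0, 0.012]]]}}

```text
time_s: 27.12
tcp_pos: [541.2, -15.8, 110.0]
ee_rot: [0.0, 0.681, 0.732, 0.0]
ft_force: [-0.1, -0.5, 4.6]
grip_width: 29.5
```

```bash
python3 st.py; python3 avg.py
```

```text
t 27.12 p [541.2 -15.8 110. ] phi 94.18 q6 -13.2 F [-0.1 -0.5  4.6] Ftool [-0.5 -0.2 -4.6] T [-0.015  0.122  0.391] e6 0.356 w 29.5 v6 0.047
27.325 [0.391 0.411 0.469 0.347 0.39 ] 0.402 N 6.18 e6 [0.356 0.408 0.402 0.387 0.384] phi 94.19
```

6.2 N: snug, so I stop here. Next I back off a little inside the socket play to unload the crank, and check that the moment goes to zero before lifting.

{"method": "jog_arm", "body": {"commands": [[[0, 0, 0, -0.03], [0, 0, 0, -0.06], [0, 0, 0, -0.07]]]}}

```text
time_s: 27.75
tcp_pos: [541.1, -15.9, 110.0]
ee_rot: [0.0, 0.655, 0.756, 0.0]
ft_force: [-0.5, 0.4, 5.5]
grip_width: 29.9
```

```bash
python3 st.py; python3 avg.py
```

```text
t 27.75 p [541.1 -15.9 110. ] phi 98.17 q6 -17.2 F [-0.5  0.4  5.5] Ftool [ 0.5 -0.5 -5.6] T [-0.129  0.168  0.017] e6 0.113 w 29.9 v6 -0.075
27.95 [0.017 0.099 0.079 0.035 0.1  ] 0.066 N 1.02 e6 [0.113 0.051 0.067 0.094 0.099] phi 98.14
```

Unloaded (≈0.07 N·m). Lifting straight off.

{"method": "jog_arm", "body": {"commands": [[[0, 0, -0.004, 0], [0, 0, -0.01, 0], [0, 0, -0.016, 0], [0, 0, -0.022, 0], [0, 0, -0.028, 0]]]}}

```text
time_s: 28.62
tcp_pos: [539.6, -15.6, 138.2]
ee_rot: [-0.001, 0.655, 0.756, -0.0]
ft_force: [-0.4, -0.6, -3.0]
grip_width: 29.8
```

```bash
python3 st.py
```

```text
t 28.62 p [539.6 -15.6 138.2] phi 98.18 q6 -17.2 F [-0.4 -0.6 -3. ] Ftool [-0.5 -0.5  3. ] T [-0.024  0.037 -0.009] e6 0.0 w 29.8 v6 0.0
```

The crank is off the shaft (3 N weight on the wrist). Moving to the tray: hub target (490,−285), yaw as it is.

```bash
python3 -c "
from h import *
go(490,-285,150,98.2)"
```

```text
t 28.625 p [539.6 -15.6 138.2] phi 98.18 q6deg -17.2 | shift m [-0.2596 -0.0875 -0.0118] spin -0.0 rows~ 4.4 F [-0.4 -0.6 -3. ] T [-0.02  0.04 -0.01] w 29.8
```

{"method": "jog_arm", "body": {"commands": [[[-0.02, -0.007, -0.02, 0], [-0.065, -0.022, -0.03, 0], [-0.12, -0.04, -0.03, 0], [-0.175, -0.059, -0.03, 0], [-0.225, -0.076, -0.02, 0]]]}}

```text
time_s: 29.25
tcp_pos: [497.0, -251.1, 159.1]
ee_rot: [0.001, 0.655, 0.756, 0.0]
ft_force: [0.4, -0.5, -3.3]
grip_width: 30.2
```

{"method": "jog_arm", "body": {"commands": [[[-0.025, -0.008, 0.02, 0], [-0.035, -0.0115, 0.03, 0], [-0.035, -0.0115, 0.04, 0], [-0.035, -0.0115, 0.04, 0]]]}}

```text
time_s: 29.75
tcp_pos: [490.9, -283.8, 117.0]
ee_rot: [-0.001, 0.654, 0.756, 0.0]
ft_force: [-0.1, 0.3, -3.7]
grip_width: 29.7
```

```bash
python3 -c "
from h import *
go(490,-285,37,98.2)"; python3 c.py w8
```

```text
t 29.75 p [ 490.9 -283.8  117. ] phi 98.25 q6deg -45.4 | shift m [-0.0012 -0.0009  0.08  ] spin 0.001 rows~ 1.3 F [-0.1  0.3 -3.7] T [-0.01  0.06 -0.02] w 29.7
29.75 [ 490.9 -283.8  117. ] 0.019
```

View pics/w8.png

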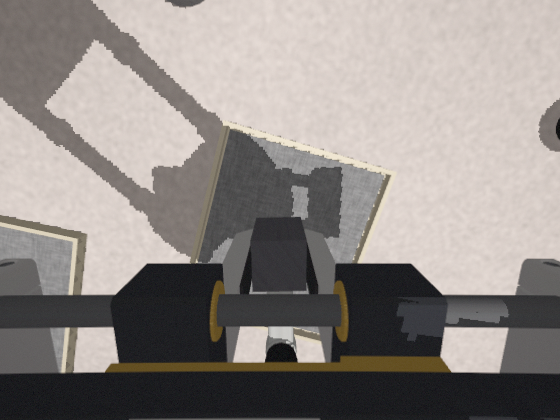

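The hub hangs over tray A: its corners are at about (228,125) and (390,172), and the second tray is at the lower left, off the path. Lowering, gently at the end.

{"method": "jog_arm", "body": {"commands": [[[-0.001, -0.001, 0.03, 0], [-0.001, -0.001, 0.055, 0], [-0.001, -0.001, 0.07, 0], [-0.001, -0.001, 0.075, 0], [-0.001, -0.001, 0.075, 0]]]}}

```text
time_s: 30.42
tcp_pos: [490.9, -286.8, 43.0]
ee_rot: [0.0, 0.655, 0.756, 0.0]
ft_force: [1.8, -0.2, -3.5]
grip_width: 29.6
```

{"method": "jog_arm", "body": {"commands": [[[0, 0, 0.0015, 0], [0, 0, 0.003, 0], [0, 0, 0.0045, 0], [0, 0, 0.0045, 0]]]}}

```text
time_s: 30.92
tcp_pos: [490.3, -286.7, 38.0]
ee_rot: [-0.0, 0.655, 0.756, 0.0]
ft_force: [0.0, -0.3, -3.2]
grip_width: 29.5
```

```bash
python3 st.py
```

```text
t 30.93 p [ 490.3 -286.7   38. ] phi 98.19 q6 -45.5 F [ 0.  -0.3 -3.2] Ftool [-0.3 -0.   3.2] T [-0.024  0.062  0.075] e6 -0.001 w 29.5 v6 0.001
```

{"method": "jog_arm", "body": {"commands": [[[0, 0, 0.0008, 0], [0, 0, 0.0015, 0], [0, 0, 0.0015, 0]]]}}

```text
time_s: 31.3
tcp_pos: [490.3, -286.7, 36.5]
ee_rot: [-0.0, 0.655, 0.756, 0.0]
ft_force: [-0.5, -1.8, -3.3]
grip_width: 29.8
```

```bash
python3 st.py
```

```text
t 31.3 p [ 490.3 -286.7   36.5] phi 98.19 q6 -45.5 F [-0.5 -1.8 -3.3] Ftool [-1.7 -0.7  3.3] T [-0.083  0.056  0.017] e6 -0.001 w 29.8 v6 -0.0
```

{"method": "jog_arm", "body": {"commands": [[[0, 0, 0.0006, 0], [0, 0, 0.0012, 0], [0, 0, 0.0012, 0]]]}}

```text
time_s: 31.68
tcp_pos: [490.4, -286.8, 36.1]
ee_rot: [0.0, 0.655, 0.756, 0.0]
ft_force: [-1.8, 1.5, 4.7]
grip_width: 29.6
```

```bash
python3 st.py
```

```text
t 31.68 p [ 490.4 -286.8   36.1] phi 98.2 q6 -45.5 F [-1.8  1.5  4.7] Ftool [ 1.7 -1.5 -4.7] T [0.151 0.339 0.039] e6 -0.007 w 29.6 v6 0.0
```

Contact with the tray floor (force +4.7 N). Ease off 0.6 mm, open, then rise.

{"method": "jog_arm", "body": {"commands": [[[0, 0, -0.0008, 0], [0, 0, -0.0008, 0]]]}}

```text
time_s: 31.92
tcp_pos: [490.4, -286.8, 36.1]
ee_rot: [0.0, 0.655, 0.756, 0.0]
ft_force: [0.0, 0.6, 0.5]
grip_width: 29.7
```

{"method": "jog_arm", "body": {"commands": [[[0, 0, 0, 0], [0, 0, 0, 0], [0, 0, 0, 0], [0, 0, 0, 0]]], "hand": 0.055}}

```text
time_s: 32.42
tcp_pos: [490.5, -286.8, 36.1]
ee_rot: [0.0, 0.655, 0.756, 0.0]
ft_force: [0.2, 0.4, 0.1]
grip_width: 54.8
```

```bash
python3 st.py; python3 c.py w9
```

```text
t 32.42 p [ 490.5 -286.8   36.1] phi 98.19 q6 -45.5 F [0.2 0.4 0.1] Ftool [ 0.4  0.3 -0.1] T [-0.048  0.01  -0.038] e6 0.0 w 54.8 v6 -0.001
32.425 [ 490.5 -286.8   36.1] 0.002
```

View pics/w9.png

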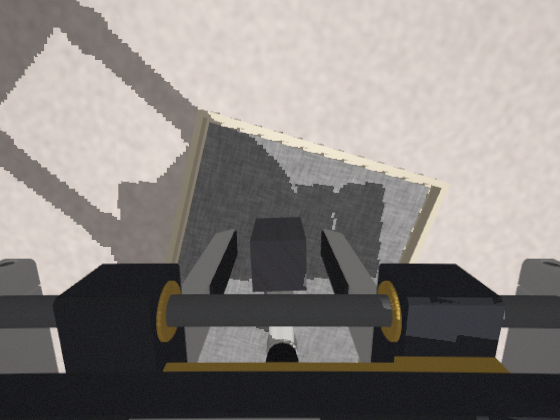

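The fingers are free and the crank stands in the tray. Rising straight up, then checking.

{"method": "jog_arm", "body": {"commands": [[[0, 0, -0.03, 0], [0, 0, -0.08, 0], [0, 0, -0.14, 0], [0, 0, -0.2, 0], [0, 0, -0.24, 0]]]}}

```text
time_s: 33.1
tcp_pos: [490.9, -287.1, 279.5]
ee_rot: [0.002, 0.655, 0.756, 0.0]
ft_force: [-0.3, 0.5, -0.3]
grip_width: 55.2
```

{"method": "jog_arm", "body": {"commands": [[[0.06, 0, 0, 0], [0.12, 0, 0, 0], [0.12, 0, 0, 0], [0.12, 0, 0, 0]]]}}

```text
time_s: 33.6
tcp_pos: [473.5, -168.3, 276.4]
ee_rot: [0.001, 0.654, 0.756, -0.0]
ft_force: [0.6, -0.3, -0.0]
grip_width: 54.7
```

```bash
python3 b.py; python3 st.py; python3 -c "
import cv2,numpy as np
from h import *
s=snapshot('scene'); t=snapshot('top')
cv2.imwrite('pics/e1.png',cv2.resize(np.clip(s['frame'][120:320,130:450].astype(float)*1.3,0,255).astype(np.uint8),None,fx=2.5,fy=2.5,interpolation=cv2.INTER_CUBIC))
cv2.imwrite('pics/e2.png',t['frame'])
cv2.imwrite('pics/e3.png',cv2.resize(np.clip(s['frame'][205:275,270:390].astype(float)*1.6,0,255).astype(np.uint8),None,fx=6.5,fy=6.5,interpolation=cv2.INTER_CUBIC))
"
```

```text
crank_hub scene [(array([199. , 213.3]), 0.89, array([ 490.4, -284. ]))]
crank_hub top [(array([373.7, 203.7]), 0.63, array([ 495.7, -281.7]))]
crank_grip scene [(array([170.8, 205.5]), 0.68, array([ 506.1, -351.2]))]
crank_grip top [(array([403.2, 198.7]), 0.42, array([ 504.4, -357.7]))]
drive scene [(array([294.4, 233.8]), 0.48, array([541.3, -14.9])), (array([187.1, 218.1]), 0.44, array([ 544.2, -292.7]))]
drive top [(array([279.5, 182.5]), 0.53, array([543.8, -12.1]))]
vice scene [(array([327.5, 252.3]), 0.77, array([532.7,  75.1]))]
vice top [(array([249.5, 190.1]), 0.73, array([536.1,  78.8]))]
housing scene []
housing top [(array([241.5, 184.8]), 0.71, array([544.8,  98.8]))]
tray scene [(array([185. , 217.6]), 0.72, array([ 493.8, -327.1])), (array([180. , 137.3]), 0.57, array([ 197.3, -436.1]))]
tray top [(array([383.4, 204.9]), 0.58, array([ 496.8, -315. ]))]
ring_gauge scene [(array([272.4, 198.6]), 0.61, array([ 384.3, -101.1])), (array([218. , 303.6]), 0.46, array([ 725.9, -171.9]))]
ring_gauge top [(array([309.4, 240.3]), 0.47, array([390.5, -98.9]))]
blower scene [(array([215.4, 307.3]), 0.86, array([ 736.5, -175.7])), (array([292.2, 234.1]), 0.59, array([493.2, -25.9]))]
blower top [(array([331.1, 126. ]), 0.73, array([ 736. , -162.2]))]
pin_box scene [(array([431.1, 227.5]), 0.61, array([402.2, 350.1])), (array([198.1, 212.1]), 0.54, array([ 469. , -296.6]))]
pin_box top [(array([158.6, 232. ]), 0.74, array([407.5, 345.1])), (array([311.2, 242.5]), 0.52, array([ 384.3, -104.1])), (array([239. , 184.9]), 0.47, array([551.4, 110.4]))]
t 34.6 p [ 473.3 -168.   276.2] phi 98.2 q6 -35.7 F [-2.1  0.  -0.5] Ftool [ 0.3 -2.   0.5] T [-0.017  0.066 -0.025] e6 -0.0 w 55.0 v6 -0.001
```

View pics/e1.png

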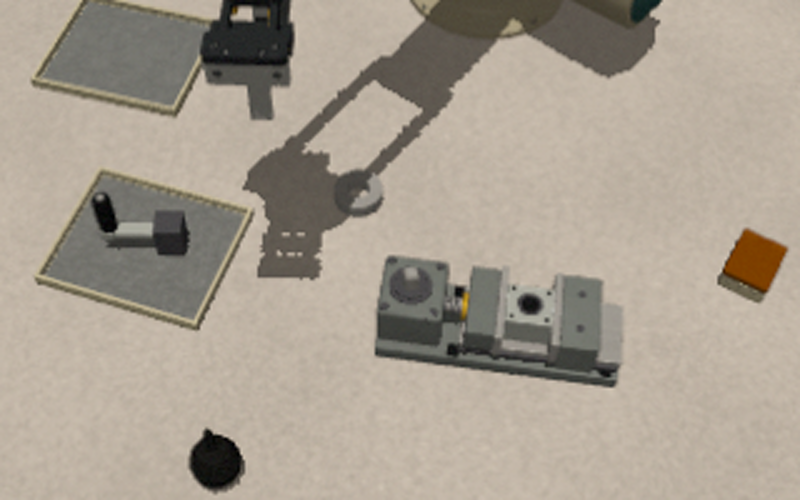

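View pics/e3.png

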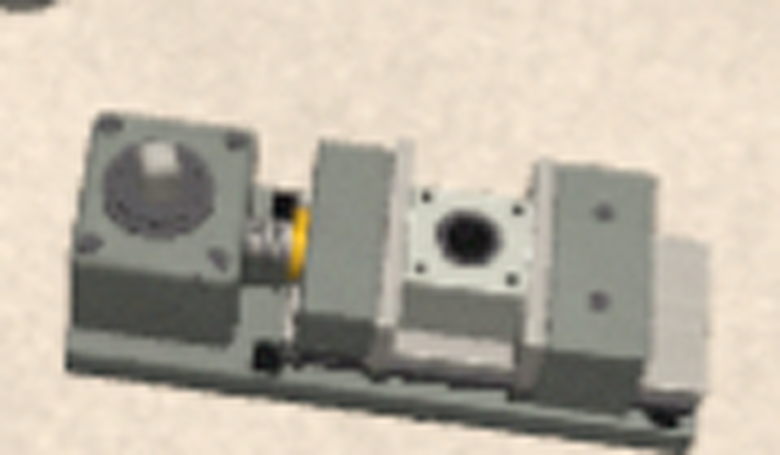

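View pics/e2.png

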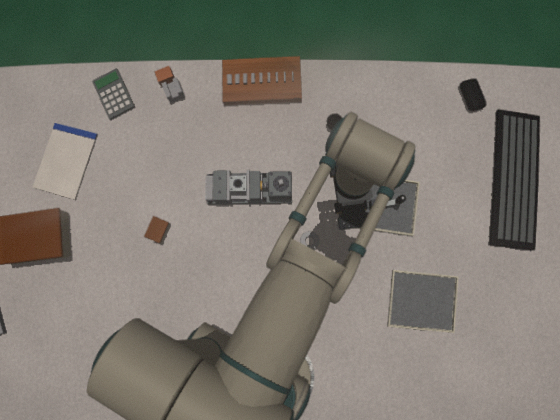

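The end pictures show:
- **Crank:** upright on its hub in tray A, with the hub at crop (170,232) and the grip at (103,213).
- **Vice:** shaft bare, housing flush between both jaws at crop (465,240).
- **Other things:** ring gauge, blower and pin box at their first positions, within a few mm.

Handing in.

```bash
python3 -c "
from station import *
print(hand_in())"
```

```text
the job is handed in; nothing more can be done
None
```

The housing is clamped, and the crank is off the vice and standing upright on its hub in the left-hand tray. I handed the job in at about 35 s of the 72 s allowed.

- **Fitting:** I gripped the crank by its hub and lowered it onto the drive shaft. Side forces stayed under 3 N, and the hub came to rest on the collar at about 8 N.
- **Winding:** I wound it clockwise about 4.7 rad (three quarters of a turn), including one regrip half a turn back while the crank was still unloaded.
- **Clamping:** I stopped when the crank went firm. The wrist moment averaged 0.40 N·m, about 6.2 N at the grip. The highest single noisy reading was 0.47 N·m, about 7.2 N. Both are well under the 10 N that distorts the housing.
- **Removal:** I backed off slightly inside the socket play until the moment was near zero, then lifted the crank off and set it down in the tray with under 5 N.

**Last checks:** The pictures show the shaft bare, the housing between both jaws with no visible gap, and the crank upright inside the tray. The network positions of the ring gauge, blower and pin box agree with their first positions to within about 8 mm, which is those readings' own scatter.

**Disagreements:**
- One fit of the shaft's square gave −3.5° against +0.9° from another. I followed the visible edges, and the fit went home without force.
- The network missed the housing in the last scene view, though it found it in the top view and it is plain in the picture.

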